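# Load a diver's radio battery box and hold its cover shut

### The job

Drop the two loose battery cells, one at a time and knob end up, into the two bores of the grey battery box. Then take the metal cover by its grip bar, slide its tongue fully home under the hinged steel lap strip without lifting the strip, and press the cover firmly and squarely down against the springy cells until it lies flat on the box. Finish while still holding it pressed flat (do not let go: the springs would push it up again), and leave the screwdriver, jar and tape where they are.

Things in the scene. Friction and masses are not known exactly. Their poses are not given: they have to be found in the camera images.
- box: Grey battery box fixed to the bench, 140 (x) by 150 (y) by 76 mm high; origin at the centre of its underside, its flat top (deck) at z = 76 mm. x points to the end with the lap strip, hinged on a rail (box x 56 to 70 mm, 120 mm wide, 10 mm above the deck) that stops the cover's tongue. A brass stub 22 mm thick sticks out 25 mm from its +y side, 27 to 49 mm high.
- bore0 (a point): Centre of the mouth of one bore, on the deck, at x = -22, y = +33 mm of the box. Bore 41 mm wide. In it a sprung contact (about 0.7 N per mm) carries the cell: a cell of 61 mm stands about 6 mm proud of the deck under its own weight and can be pressed down flush.
- bore1 (a point): The other bore, the same, at x = -22, y = -33 mm of the box.
- lap (a joint): Hinged steel lap strip over the +x end of the deck, 32 mm deep (box x from 34 to 66 mm), 110 mm wide (y), 3 mm thick, hinge along y at its +x edge. Value in rad, 0 = lying down, parallel to the deck; grows as its free edge lifts (very lightly sprung down). Lying down there is an open gap 10 mm high between the deck and its underside.
- lap_edge (a point): Middle of the lap strip's free lower edge (box x = 34, y = 0, 10 mm above the deck).
- cover: Loose flat aluminium cover, 4 mm thick, about 0.2 kg, underside down, 120 mm long (x), 130 mm wide (y); the last 30 mm at its +x end are a tongue only 90 mm wide. Origin: middle of the underside. A black grip bar stands on it. Home on the box: x axes alike, cover origin at about box x = -6 (at most -4), y = 0 mm, underside on the deck.
- cover_tip (a point): Middle of the tongue's front edge, on the underside (cover x = +60 mm).
- cover_tail (a point): Middle of the cover's opposite, wide edge, on the underside (cover x = -60 mm). With both cells in, about 6 to 9 N down on the cover brings it to the deck; 12 to 18 N holds it there firmly.
- cover_grip (a point): Centre of the grip bar, at x = -14, y = 0 mm of the cover, 26 mm above the underside. The bar is 40 mm long (x), 18 mm wide (y), its top 40 mm above the underside; with the cover home it stands between the two cells.
- cell_a: Grey round battery cell standing upright on the bench, 33 mm diameter, 61 mm high with the small steel knob (11 mm wide, 3 mm high) on top, foot bevelled 3 mm all round, about 0.14 kg. Origin at the centre of its underside, z up. Either cell may go in either bore.
- cell_b: The other battery cell, the same.
- screwdriver: Bystander: screwdriver lying on the bench.
- grease_jar: Bystander: small jar, 56 mm wide, 60 mm high; origin under its centre.
- tape: Bystander: roll of black tape lying flat, 90 mm wide, 20 mm high; origin under its centre.
Things that resemble listed ones, but are neither listed nor needed, are in the scene too. Of the things shaped like the cover, the aluminium one is meant.

How it is judged:
By the outcome, as a careful person would: the job done as asked, in the order asked, and still so for the second after the job is handed in, while the arm keeps its last pose, push and grip.
It also fails if it takes over 72 s, if anything falls off the work surface, if the arm or the gripper's body presses on something with over 40 N, if the wrist force passes 120 N, or if a joint passes its speed limit or range.

### The arm

A 6-joint arm with a two-finger parallel gripper is mounted at the origin on the work surface. World frame = base frame: x ahead of the robot, y to its left, z up, the work surface at z = 0. Lengths are in m, angles in rad, forces in N, time in s.
With the tool pointing down it reaches from about 0.35 to 0.725 m from the base axis. Payload 4.3 kg.
Tool frame: the origin (TCP) lies where the fingers leave the gripper's body, on its centre line; the fingertips stand 73 mm ahead of it and the grasp point (between the pads) lies 54 mm ahead of it (robot.finger_overhang is the distance from the TCP to the fingertips, in m); y points along the fingers, z is the direction in which the jaws open and shut, and the axes are right-handed (so a half turn about y gives the same grasp; the last joint's range is limited). The gripper opens to 85 mm and grips with 20 to 120 N. Pads are 22 mm wide; open, the fingers measure 114 mm over their backs; the gripper's body (76 mm by 85 mm) begins 54 mm behind the grasp point. The pads swing forward as they close: fully open they stand 13 mm farther back than shut.
Start: joints at [0.995, 0.377, 0.081, 1.274, 0, 1.46], TCP at [0.258, 0.514, 0.304] pointing down, gripper open.
Joint ranges: [-2.72, 2.72], [-0.84, 1.66], [-1.02, 1.22], [-1.77, 2.12], [-1.37, 1.28], [-3.14, 3.14]. Speed limits (rad/s): [2.57, 2.57, 3.14, 3.14, 3.14, 3.14].

### API

Orientations are given as a rotation vector (axis times angle).
In Python, from plant import robot gives the robot as it stands.
- The arm moves only by the shell command python3 -m crank 'ROWS' [FORCE]. ROWS is JSON, one flat list of numbers, 5 for each row, row after row: the shift along the world's x, y, z in m, then the turn about the world's z in degrees, then the opening, from 0 (shut) to 1 (fully open). In form: [tx, ty, tz, yaw, grip, tx, ty, tz, yaw, grip, ...]. A call has 1 to 20 rows; each row shifts and turns the pose as measured when the row begins; what a row does not reach is not made up. A row lasts 1/12 s, in which the tool goes at most 41.7 mm and 7.16 degrees, less where a joint would pass 70% of its speed; a pose out of reach is approached as far as the arm can. A call with a gripper value outside its range is refused whole. The fingers move at their own pace and stop on an object; FORCE is the grip in N (left out, the last holds). Time passes only in rows, so rows that do not move let the fingers close. It gives the time, the measured TCP pose, the force and the opening at its end, in the units of the state.
- robot.observe(): the state, without advancing time (a new reading comes with each control period).
- robot.read_camera(name): name is "side" or "top" or "wrist"; returns the picture (384x512x3 uint8, blue, green, red); there is no depth.
- robot.get_calibration(name): a dict with "intrinsics" (3x3 intrinsics, pixels), "position" and "rotation" of the camera in the world; the wrist camera has in their place "hand_eye" (4x4, takes a point from camera to tool coordinates, whose origin is the TCP and whose axes are the tool frame's). Camera axes: x right, y up, looking along -z (the intrinsics and any distortion apply to the point x, -y, -z); pixel columns grow to the right and rows downward; lengths in m; the calibration is good to about 2 mm. The wrist camera is an equidistant fisheye: a pixel r from the principal point sees the ray r / f radians off the axis. A picture is of the moment at which its call begins: read the wrist's pose just before it. get_calibration takes no time and is no camera call.
- robot.sign_off(): hands the job in, once; it reports no verdict.
The state is a dict: "time_s": time; "joint_positions": joint angles; "dq": joint speeds; "joint_torque": joint torques, N m; "tcp_pos": TCP position; "tcp_rot": TCP orientation; "force": force on the tool from outside, world axes, zero at the start; "wrist_torque": the same for the moment, N m; "width": finger opening in m.
Only numpy, scipy, OpenCV 4.12 (cv2) and the standard library are available. Lean on these libraries where they do the work, as an engineer would, in place of code of your own. Each camera call takes 0.05 s, during which the arm holds its last target.

## Working session

There is one attempt and no reset: what is moved stays moved. The work goes in short steps, Python scripts to look and compute and a shell command to move; the robot and the scene stay as the last step left them, time stands still between calls to the robot, and variables do not carry over. Pictures are saved under pics/ and viewed, and the job is handed in when it is done.

```bash
ls; mkdir -p pics; python3 - <<'E'
from plant import robot
import cv2
s=robot.observe(); print(s)
for n in ["side","top","wrist"]:
    cv2.imwrite(f"pics/{n}0.png",robot.read_camera(n)); print(n,robot.get_calibration(n))
E
```

```text
pics
{'time_s': 0.0, 'joint_positions': array([9.94733376e-01, 3.78059465e-01, 7.96428761e-02, 1.27437694e+00,
       5.64566493e-06, 1.46051441e+00]), 'dq': array([-4.98474073e-04, -1.89162520e-04,  1.02788807e-03,  4.13097112e-05,
        6.22110046e-04,  1.00848653e-03]), 'joint_torque': array([-1.32939085e-04, -4.63603771e+01,  2.69876289e+01,  2.07173720e-02,
       -2.00988093e-04, -1.24884849e-07]), 'tcp_pos': array([0.25795797, 0.51333733, 0.30296934]), 'tcp_rot': array([-1.5416517 ,  0.36585454, -0.36478241]), 'force': array([-1.08911852, -0.04088135,  0.88831163]), 'wrist_torque': array([-0.00626919, -0.01078491,  0.00629254]), 'width': 0.0854333261812782}
side {'intrinsics': array([[459.06584469,   0.        , 246.29516785],
       [  0.        , 459.06584469, 185.60128956],
       [  0.        ,   0.        ,   1.        ]]), 'position': array([ 0.06856327, -0.48769197,  1.0026899 ]), 'rotation': array([ 0.69057066, -0.24680755, -0.68880456])}
top {'intrinsics': array([[498.12934602,   0.        , 251.95312755],
       [  0.        , 498.12934602, 187.47472525],
       [  0.        ,   0.        ,   1.        ]]), 'position': array([0.37203564, 0.10476523, 1.16035272]), 'rotation': array([ 0.14393002, -0.1688701 , -1.56947994])}
wrist {'intrinsics': array([[297.31863964,   0.        , 252.56567693],
       [  0.        , 297.31863964, 196.07137988],
       [  0.        ,   0.        ,   1.        ]]), 'hand_eye': array([[-6.49024512e-04, -9.46792105e-01, -3.21845130e-01,
        -8.34934897e-02],
       [-1.28456358e-04,  3.21845275e-01, -9.46792270e-01,
        -7.06414244e-02],
       [ 9.99999781e-01, -5.73148338e-04, -3.30506938e-04,
        -2.31189511e-04],
       [ 0.00000000e+00,  0.00000000e+00,  0.00000000e+00,
         1.00000000e+00]])}
```

View pics/side0.png

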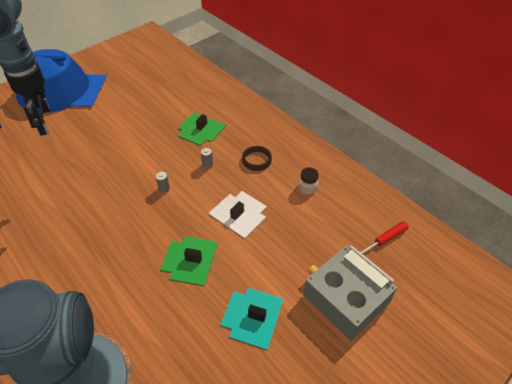

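View pics/top0.png

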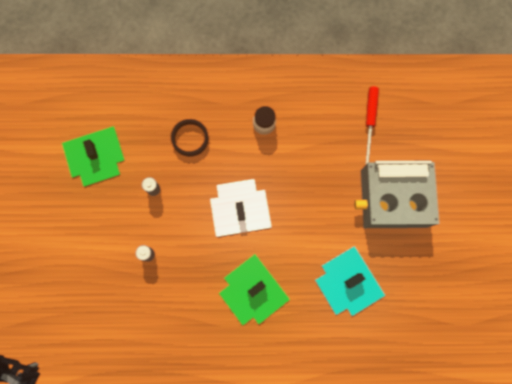

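View pics/wrist0.png

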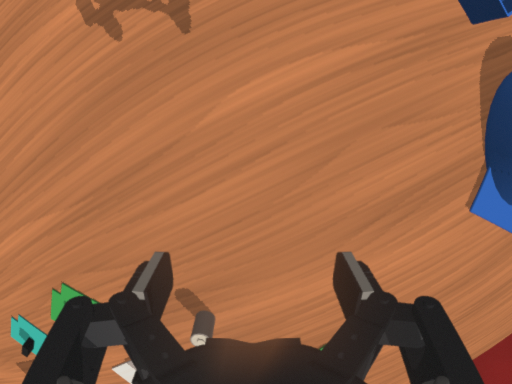

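```bash
cat > h.py <<'E'
import numpy as np, cv2
from plant import robot
from scipy.spatial.transform import Rotation as R
def cam(n):
    c=robot.get_calibration(n); return c['intrinsics'],np.array(c['position']),R.from_rotvec(c['rotation']).as_matrix()
def w2p(n,P):
    K,p,r=cam(n); P=np.atleast_2d(P); q=(P-p)@r; q=q*[1,-1,-1]; u=q@K.T; return u[:,:2]/u[:,2:]
def p2w(n,uv,z):
    K,p,r=cam(n); uv=np.atleast_2d(uv).astype(float)
    d=np.c_[uv,np.ones(len(uv))]@np.linalg.inv(K).T*[1,-1,-1]; d=d@r.T
    return p+d*((z-p[2])/d[:,2])[:,None]
def wrist_w2p(P,s):
    c=robot.get_calibration('wrist');T=c['hand_eye'];K=c['intrinsics']
    q=(np.atleast_2d(P)-s['tcp_pos'])@R.from_rotvec(s['tcp_rot']).as_matrix()
    q=(q-T[:3,3])@T[:3,:3]; q=q*[1,-1,-1]
    rh=np.hypot(q[:,0],q[:,1]); th=np.arctan2(rh,q[:,2]); k=K[0,0]*th/np.maximum(rh,1e-9)
    return np.c_[q[:,0]*k+K[0,2],q[:,1]*k+K[1,2]]
def wrist_p2w(uv,z,s):
    c=robot.get_calibration('wrist');T=c['hand_eye'];K=c['intrinsics']
    uv=np.atleast_2d(uv).astype(float)-[K[0,2],K[1,2]]
    r=np.hypot(uv[:,0],uv[:,1]); th=r/K[0,0]
    d=np.c_[uv/np.maximum(r,1e-9)[:,None]*np.sin(th)[:,None],np.cos(th)]*[1,-1,-1]
    Rt=R.from_rotvec(s['tcp_rot']).as_matrix()
    d=d@T[:3,:3].T@Rt.T; o=Rt@T[:3,3]+s['tcp_pos']
    return o+d*((z-o[2])/d[:,2])[:,None]
def crop(im,x,y,w,h,k,f):
    o=cv2.resize(im[y:y+h,x:x+w],None,fx=k,fy=k,interpolation=cv2.INTER_CUBIC)
    for i in range(0,w,10): cv2.putText(o,str(x+i),(i*k,8),0,.3,(255,255,255),1); cv2.line(o,(i*k,10),(i*k,14),(255,255,255),1)
    for j in range(0,h,10): cv2.putText(o,str(y+j),(0,j*k+4),0,.3,(255,255,255),1)
    cv2.imwrite(f,o)
def st():
    s=robot.observe(); Rt=R.from_rotvec(s['tcp_rot']).as_matrix()
    print('t',round(s['time_s'],2),'tcp',s['tcp_pos'].round(4),'F',s['force'].round(1),'M',s['wrist_torque'].round(2),'w',round(s['width'],4)); print(Rt.round(3)); return s
E
python3 - <<'E'
from h import *
im=cv2.imread('pics/top0.png')
crop(im,350,150,100,90,7,'pics/c1.png'); crop(im,130,165,150,80,5,'pics/c2.png')
im=cv2.imread('pics/side0.png')
crop(im,295,235,110,105,6,'pics/c3.png'); crop(im,145,140,130,100,6,'pics/c4.png')
print(R.from_rotvec(robot.observe()['tcp_rot']).as_matrix().round(3))
E
```

```text
[[ 0.893 -0.001  0.449]
 [-0.449 -0.001  0.893]
 [-0.    -1.    -0.002]]
```

View pics/c1.png

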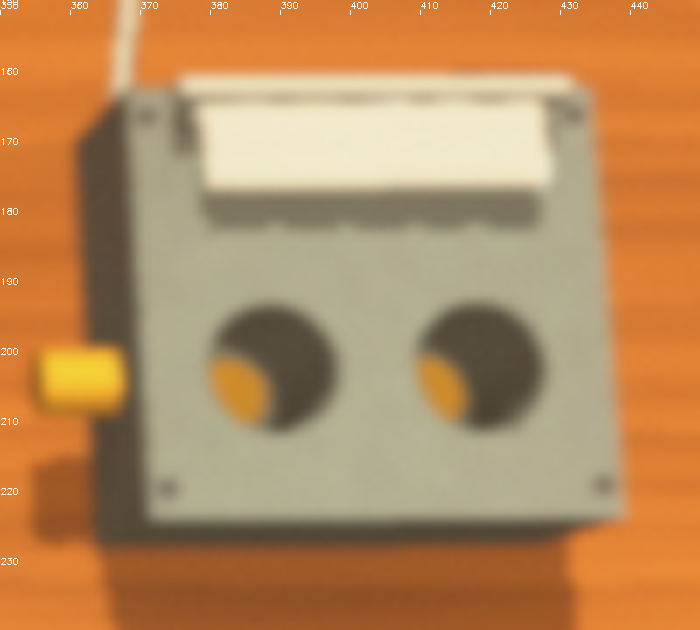

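View pics/c2.png

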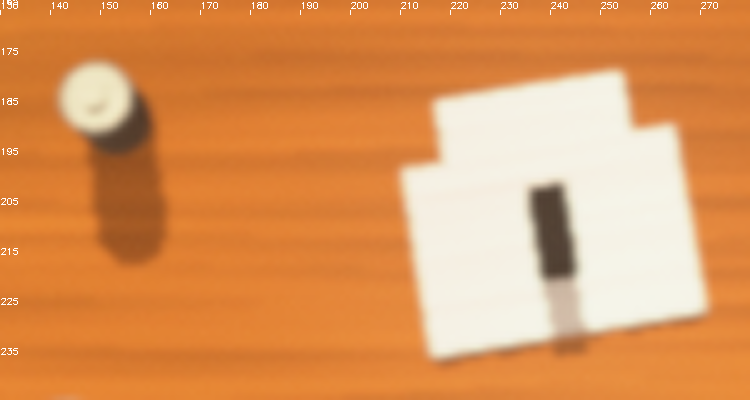

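View pics/c3.png

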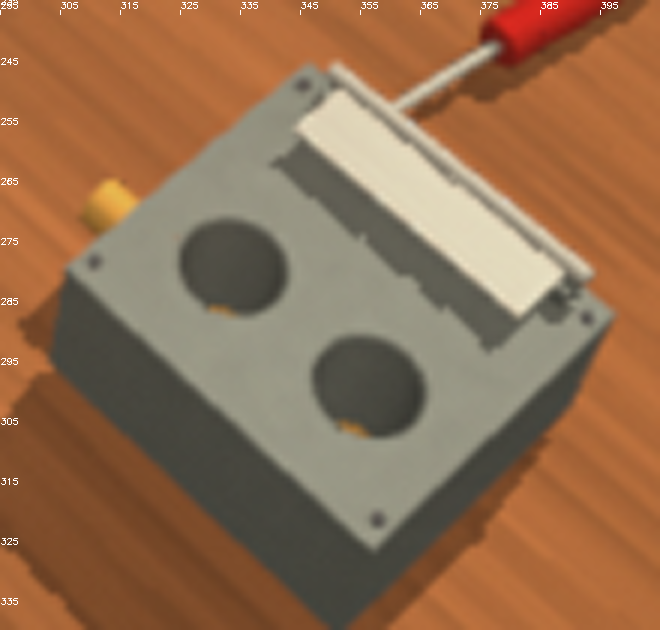

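View pics/c4.png

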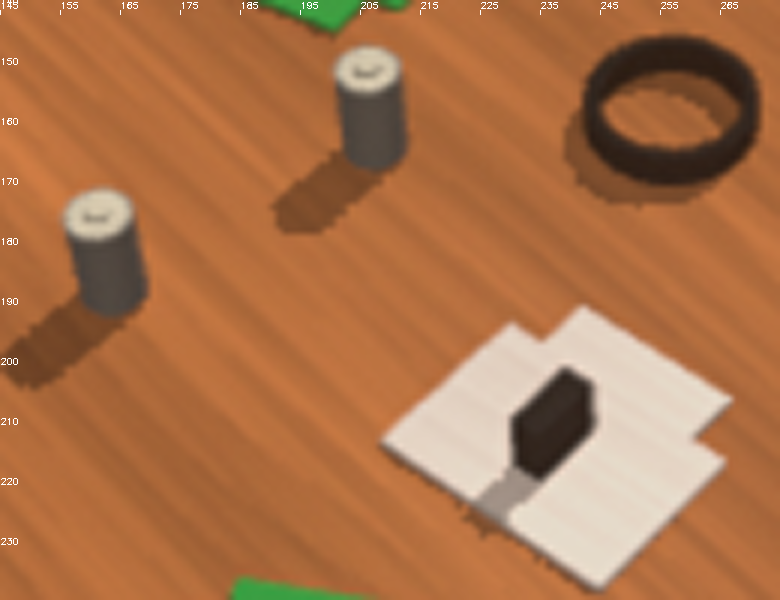

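```bash
cat > fit.py <<'E'
from h import *
from scipy.optimize import least_squares
def fit(model,obs,x0):
    def pts(x): c,s=np.cos(x[2]),np.sin(x[2]); return np.c_[model[:,0]*c-model[:,1]*s+x[0],model[:,0]*s+model[:,1]*c+x[1],model[:,2]]
    def res(x):
        P=pts(x); return np.concatenate([(w2p(n,P[i])-uv).ravel() for n,i,uv in obs])
    r=least_squares(res,x0); return r.x,r.fun.reshape(-1,2).round(1)
if __name__=='__main__':
    a,b,z=.07,.075,.076
    M=np.array([[a,b,z],[a,-b,z],[-a,-b,z],[-a,b,z],[-.022,.033,z],[-.022,-.033,z]])
    T=np.array([[368.1,162.9],[434.6,162.6],[439.6,224.3],[371.1,224.3],[389,202.6],[418.7,202.4]])
    S=np.array([[347.2,245.8],[397.2,287.7],[357.5,326.7],[306,280],[333.8,279.5],[356.5,299.3]])
    i=np.arange(6)
    for o in ([('top',i,T)],[('side',i,S)],[('top',i,T),('side',i,S)]):
        x,r=fit(M,o,[.4,-.2,0]); print('box',x[:2].round(4),np.degrees(x[2]).round(2)); 
    print(r.tolist())
    z=.004
    M=np.array([[-.06,.065,z],[-.06,-.065,z],[.03,-.065,z],[.03,.065,z],[.06,.045,z],[.06,-.045,z]])
    T=np.array([[216,237],[271.6,227.6],[265,189.8],[210.2,198.6],[216.6,185],[254.6,179]])
    S=np.array([[145+380/6,140+440/6],[145+598/6,140+590/6],[145+725/6,140+460/6],[145+513/6,140+323/6],[145+583/6,140+305/6],[145+733/6,140+400/6]])
    for o in ([('top',i,T)],[('side',i,S)],[('top',i,T),('side',i,S)]):
        x,r=fit(M,o,[.35,.1,.1]); print('cover',x[:2].round(4),np.degrees(x[2]).round(2))
    print(r.tolist())
    c,s=np.cos(x[2]),np.sin(x[2]); print('grip',x[:2]+[-.014*c,-.014*s])
    # cells: side tops
    print('cellA(lower img)',p2w('side',[145+366/6,140+69/6],.058),'cellB',p2w('side',[145+98/6,140+215/6],.058))
    print(p2w('top',[149.2,184.4],.058))
    im=cv2.imread('pics/top0.png'); crop(im,120,165,60,110,6,'pics/c5.png')
    for g in [(0.36,.27),(.2,.3)]: pass
E
python3 fit.py
```

```text
box [ 0.5773 -0.2501] -0.1
box [ 0.5773 -0.2488] -0.02
box [ 0.5772 -0.2494] -0.06
[[-0.2, -0.3], [-0.5, -0.1], [-0.6, -0.1], [-0.0, 0.1], [-0.2, 0.2], [-0.3, 0.3], [-0.4, -0.2], [1.0, 0.1], [-0.1, 0.6], [0.0, -0.2], [0.4, 0.3], [0.3, 0.5]]
cover [0.5591 0.1147] 9.17
cover [0.5588 0.116 ] 9.03
cover [0.5589 0.1152] 9.11
[[-0.0, -0.4], [-0.5, -0.1], [-0.4, 0.3], [0.0, 0.3], [0.1, 0.2], [-0.4, 0.2], [0.4, 0.0], [0.3, -0.1], [0.4, 0.4], [-0.2, 0.1], [0.3, 0.3], [0.1, 0.1]]
grip [0.54509942 0.11295986]
cellA(lower img) [[0.60139866 0.32002332 0.058     ]] cellB [[0.44893369 0.32663111 0.058     ]]
[[0.60213614 0.31807177 0.058     ]]
```

View pics/c5.png

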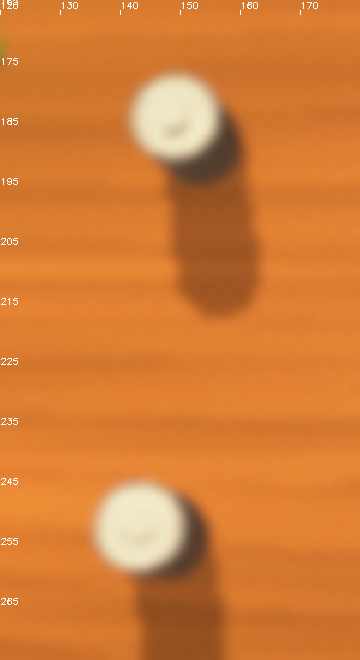

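```bash
python3 -c "
from h import *
print(p2w('top',[143.3,253],.058))"
python3 -m crank '[0.027,-0.027,0,3.8,1, 0.027,-0.027,0,3.8,1, 0.027,-0.027,0,3.8,1, 0.027,-0.027,-0.02,3.8,1, 0.027,-0.027,-0.02,3.8,1, 0.027,-0.027,-0.02,3.8,1, 0.027,-0.027,-0.02,3.8,1, 0,0,0,0,1]' 40
python3 -c "
from h import *
print(st()['joint_positions'])"
```

```text
[[0.44855009 0.32562774 0.058     ]]
time_s: 0.82
tcp_pos: [0.4453, 0.3239, 0.2237]
tcp_rot: [-1.57, -0.025, 0.025]
force: [-0.4, 0.8, -0.2]
width: 0.0856
t 0.82 tcp [0.4453 0.3239 0.2237] F [-0.4  0.8 -0.2] M [ 0.03  0.1  -0.01] w 0.0856
[[ 1.     0.    -0.031]
 [ 0.031  0.001  1.   ]
 [ 0.    -1.     0.001]]
[ 5.13519370e-01  3.63552163e-01 -1.50184145e-01  1.05678553e+00
  4.26217323e-04  4.82094098e-01]
```

```bash

python3 -m crank '[0.0035,0.0022,-0.03,-1.8,1, 0,0,-0.03,0,1, 0,0,-0.025,0,1, 0,0,-0.015,0,1, 0,0,-0.006,0,1, 0,0,0,0,1]' 40
python3 -c "
from h import *
s=st(); im=robot.read_camera('wrist'); 
for z,c in((.058,(0,0,255)),(0,(255,0,0))):
  p=wrist_w2p([[.4488,.3261,z]],s)[0]; print(p); cv2.circle(im,tuple(int(v) for v in p),3,c,-1)
cv2.imwrite('pics/w1.png',im)"
```

```text
time_s: 1.32
tcp_pos: [0.4497, 0.3231, 0.1127]
tcp_rot: [-1.571, 0.011, -0.008]
force: [-0.2, -0.7, 1.0]
width: 0.0852
t 1.32 tcp [0.4497 0.3231 0.1127] F [-0.2 -0.7  1. ] M [-0.01  0.02 -0.  ] w 0.0852
[[ 1.    -0.002  0.012]
 [-0.012  0.     1.   ]
 [-0.002 -1.     0.   ]]
[258.26444346 272.11700742]
[256.74401988 224.81996577]
```

View pics/w1.png

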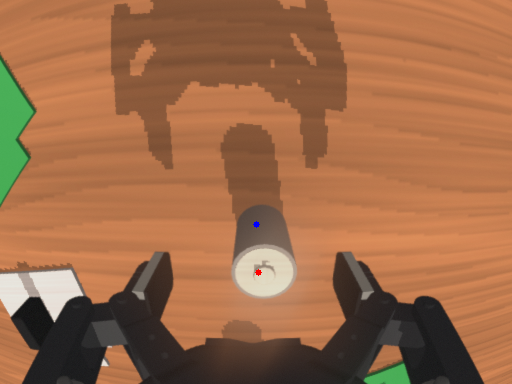

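```bash

python3 -m crank '[0,0.005,0,0.7,1, 0,0,0,0,0.2, 0,0,0,0,0, 0,0,0,0,0, 0,0,0,0,0, 0,0,0,0,0]' 40
python3 -c "
from h import *
s=st(); im=robot.read_camera('wrist'); cv2.imwrite('pics/w2.png',im)"
```

```text
time_s: 1.87
tcp_pos: [0.4529, 0.3318, 0.1195]
tcp_rot: [-1.565, -0.009, -0.003]
force: [-0.2, -0.2, -1.1]
width: 0.0307
t 1.87 tcp [0.4529 0.3318 0.1195] F [-0.2 -0.2 -1.1] M [-0.02 -0.03 -0.01] w 0.0307
[[ 1.     0.008 -0.003]
 [ 0.003  0.006  1.   ]
 [ 0.008 -1.     0.006]]
```

View pics/w2.png

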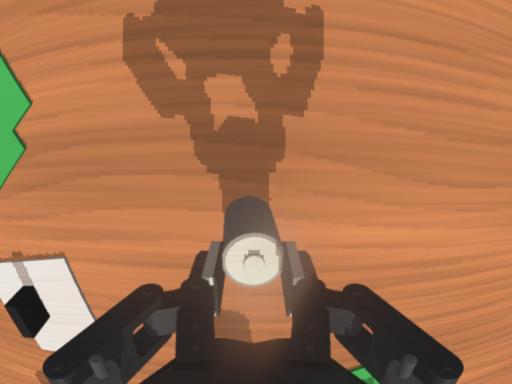

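```bash

python3 -m crank '[0,0,0.02,0,0, 0,0,0.04,0,0, 0,0,0.04,0,0, 0,0,0.04,0,0, 0.006,-0.04,0.005,0,0, 0.006,-0.04,0,0,0, 0.006,-0.04,0,0,0, 0.006,-0.04,0,0,0, 0.006,-0.04,0,0,0, 0.006,-0.04,0,0,0, 0.006,-0.04,0,0,0, 0.006,-0.04,0,0,0, 0.006,-0.04,0,0,0, 0.006,-0.04,0,0,0, 0.006,-0.04,0,0,0, 0.006,-0.04,0,0,0, 0.006,-0.04,0,0,0, 0.006,-0.03,0,0,0]'
python3 -c "
from h import *
s=st(); im=robot.read_camera('wrist'); cv2.imwrite('pics/w3.png',im)"
```

```text
time_s: 3.42
tcp_pos: [0.53, -0.2333, 0.2717]
tcp_rot: [-1.563, -0.022, 0.004]
force: [1.5, -0.5, -1.9]
width: 0.031
t 3.42 tcp [ 0.53   -0.2333  0.2717] F [ 1.5 -0.5 -1.9] M [-0.    0.01  0.03] w 0.031
[[ 1.     0.011 -0.017]
 [ 0.016  0.008  1.   ]
 [ 0.011 -1.     0.008]]
```

View pics/w3.png

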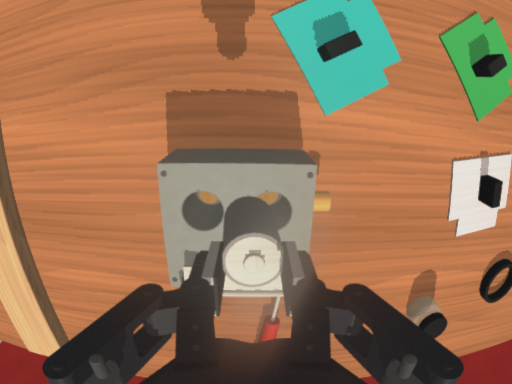

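```bash

python3 -c "
from h import *
s=st()
print(wrist_p2w([[203,210],[268,210]],.076,s))
for d in (.052,.0555,.059): print(d,wrist_p2w([[253,260]],s['tcp_pos'][2]-d,s)-s['tcp_pos'])
"
```

```text
t 3.47 tcp [ 0.5311 -0.2386  0.2713] F [ 2.8 -5.8 -2.4] M [-0.4  -0.21  0.02] w 0.0308
[[ 1.     0.012 -0.012]
 [ 0.012  0.003  1.   ]
 [ 0.012 -1.     0.003]]
[[ 0.55537163 -0.28574667  0.076     ]
 [ 0.55452577 -0.2227834   0.076     ]]
0.052 [[-0.00897868  0.0003667  -0.052     ]]
0.0555 [[-0.00680827  0.00041071 -0.0555    ]]
0.059 [[-0.00463785  0.00045472 -0.059     ]]
```

```bash

python3 -m crank '[0.015,-0.022,-0.02,-0.5,0, 0.014,-0.021,-0.025,-0.5,0, 0,0,0,0,0, 0,0,0,0,0]'
python3 -c "
from h import *
s=st(); im=robot.read_camera('wrist');im2=robot.read_camera('side'); crop(im2,280,200,130,140,5,'pics/s4.png')
p=wrist_w2p([[.5552,-.2824,.076],[.5552,-.2164,.076],[.5072,-.1744,.076],[.5072,-.3244,.076]],s)
print(p,wrist_p2w([[253,260]],s['tcp_pos'][2]-.0555,s)-s['tcp_pos'])
for q in p: cv2.circle(im,tuple(int(v) for v in q),2,(0,0,255),-1)
cv2.imwrite('pics/w4.png',im)"
```

```text
time_s: 3.8
tcp_pos: [0.5606, -0.2878, 0.2244]
tcp_rot: [-1.568, -0.0, -0.021]
force: [0.0, 0.2, -0.8]
width: 0.0311
t 3.8 tcp [ 0.5606 -0.2878  0.2244] F [ 0.   0.2 -0.8] M [-0.01  0.03 -0.01] w 0.0311
[[ 1.     0.014  0.013]
 [-0.013  0.003  1.   ]
 [ 0.014 -1.     0.003]]
[[258.7089687  197.9951601 ]
 [340.70907798 196.86820949]
 [393.54542037 139.34814537]
 [201.64265326 137.93711762]] [[-0.00672399  0.00056538 -0.0555    ]]
```

View pics/w4.png

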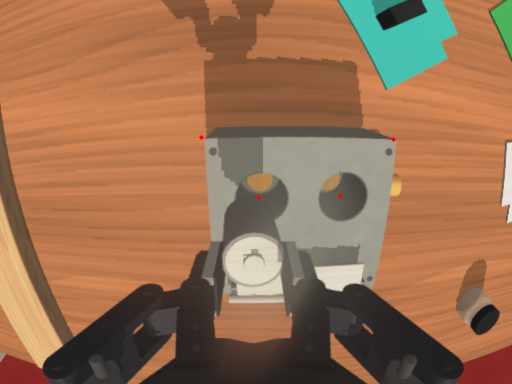

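View pics/s4.png

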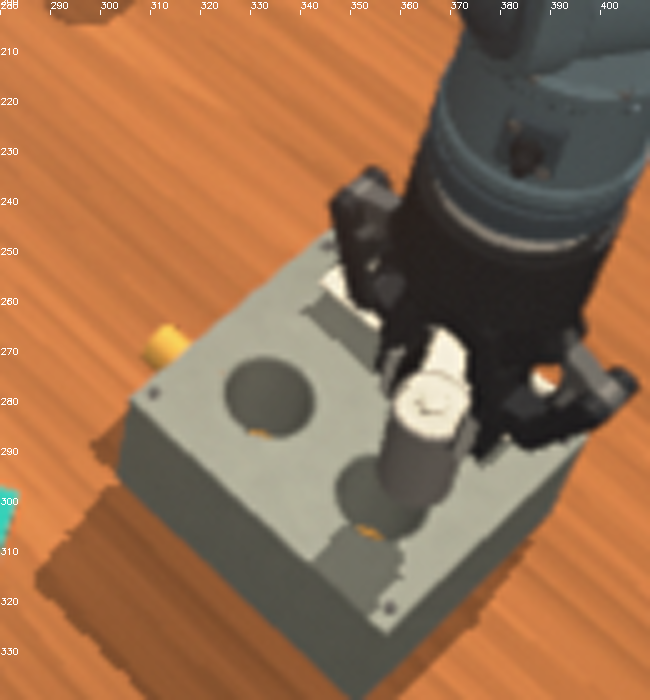

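```bash

python3 -c "
from h import *
s=st()
for d in (.054,.0575,.061): print(p2w('side',[366.4,281],s['tcp_pos'][2]-d))
"
```

```text
t 3.9 tcp [ 0.5601 -0.2868  0.2248] F [-0.1  0.5 -1.2] M [ 0.03  0.08 -0.  ] w 0.0311
[[ 1.     0.013  0.012]
 [-0.012  0.003  1.   ]
 [ 0.013 -1.     0.003]]
[[ 0.55225926 -0.28925368  0.17081326]]
[[ 0.55429434 -0.28841878  0.16731326]]
[[ 0.55632942 -0.28758388  0.16381326]]
```

```bash

python3 -m crank '[0.001,0.0065,0,0.7,0, 0,0,-0.01,0,0, 0,0,-0.015,0,0]'
python3 -c "
from h import *
st()"
```

```text
time_s: 4.15
tcp_pos: [0.5628, -0.278, 0.205]
tcp_rot: [-1.572, -0.02, -0.013]
force: [0.6, 0.7, -2.2]
width: 0.0307
t 4.15 tcp [ 0.5628 -0.278   0.205 ] F [ 0.6  0.7 -2.2] M [-0.08 -0.03  0.01] w 0.0307
[[ 1.     0.021 -0.004]
 [ 0.004 -0.001  1.   ]
 [ 0.021 -1.    -0.001]]
```

```bash

python3 -m crank '[-0.003,-0.003,-0.008,0,0, 0,0,-0.01,0,0, 0,0,-0.01,0,0]'
python3 -c "
from h import *
s=st(); im2=robot.read_camera('side'); crop(im2,280,200,130,140,5,'pics/s5.png'); cv2.imwrite('pics/w5.png',robot.read_camera('wrist'))"
```

```text
time_s: 4.4
tcp_pos: [0.5594, -0.2781, 0.1766]
tcp_rot: [-1.573, -0.024, -0.011]
force: [0.0, 0.1, -1.1]
width: 0.0314
t 4.4 tcp [ 0.5594 -0.2781  0.1766] F [ 0.   0.1 -1.1] M [ 0.04  0.04 -0.04] w 0.0314
[[ 1.     0.022 -0.009]
 [ 0.009 -0.002  1.   ]
 [ 0.022 -1.    -0.002]]
```

View pics/s5.png

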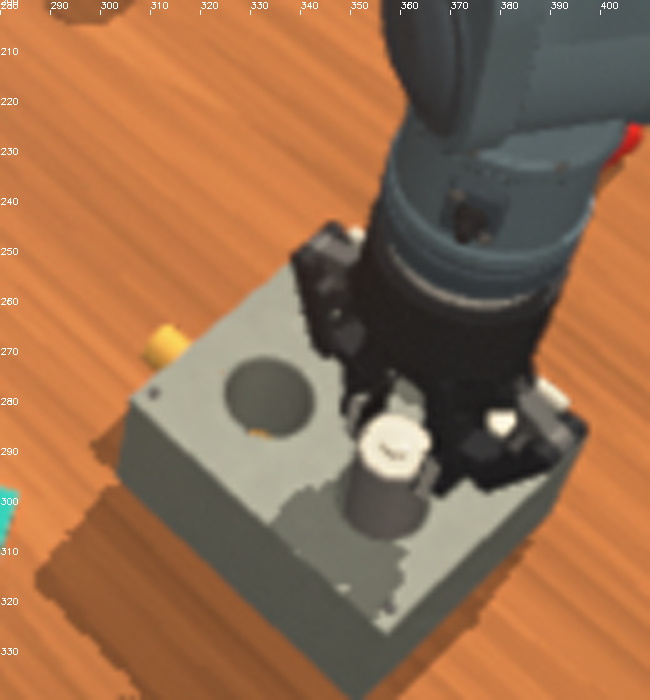

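View pics/w5.png

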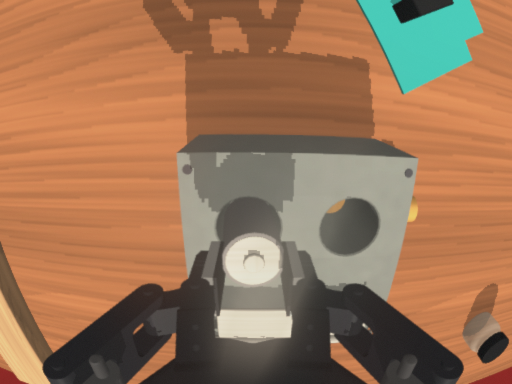

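```bash

python3 -m crank '[-0.001,-0.0025,-0.006,0,0, 0,0,-0.007,0,0, 0,0,-0.004,0,0]'
python3 -c "
from h import *
st()"
```

```text
time_s: 4.75
tcp_pos: [0.558, -0.2806, 0.1588]
tcp_rot: [-1.573, -0.024, -0.01]
force: [0.4, 0.4, -1.1]
width: 0.0311
t 4.75 tcp [ 0.558  -0.2806  0.1588] F [ 0.4  0.4 -1.1] M [0.01 0.03 0.02] w 0.0311
[[ 1.     0.022 -0.009]
 [ 0.009 -0.002  1.   ]
 [ 0.022 -1.    -0.002]]
```

```bash

python3 -m crank '[0,0,-0.004,0,0, 0,0,0,0,0.55, 0,0,0,0,0.55, 0,0,0,0,0.55, 0,0,0.02,0,0.6, 0,0,0.03,0,0.6]'
python3 -c "
from h import *
s=st(); im2=robot.read_camera('side'); crop(im2,280,200,130,140,5,'pics/s6.png'); cv2.imwrite('pics/w6.png',robot.read_camera('wrist'))"
```

```text
time_s: 5.25
tcp_pos: [0.5549, -0.2791, 0.1988]
tcp_rot: [-1.566, -0.016, -0.003]
force: [0.7, 0.4, 0.1]
width: 0.0515
t 5.25 tcp [ 0.5549 -0.2791  0.1988] F [0.7 0.4 0.1] M [0.   0.01 0.03] w 0.0515
[[ 1.     0.012 -0.008]
 [ 0.008  0.004  1.   ]
 [ 0.012 -1.     0.004]]
```

View pics/s6.png

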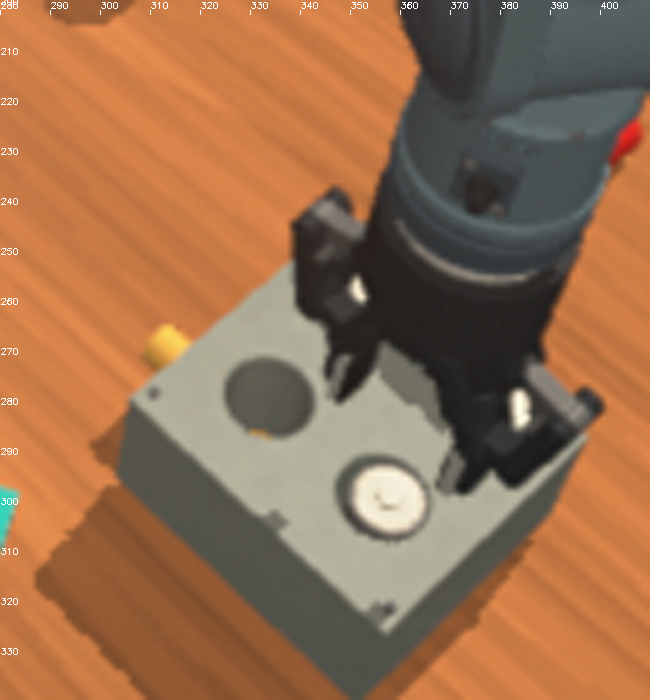

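View pics/w6.png

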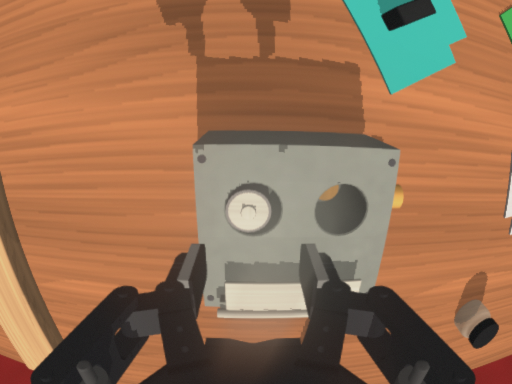

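```bash

python3 -m crank '[0,0,0.04,0,1, 0,0.02,0.02,0,1, 0,0.04,0,0,1, 0,0.04,0,0,1, 0,0.04,0,0,1, 0,0.04,0,0,1, 0,0.04,0,0,1, 0,0.04,0,0,1, 0,0.04,0,0,1, 0.005,0.04,0,0,1, 0.008,0.04,0,0,1, 0.008,0.04,0,0,1, 0.008,0.04,0,0,1, 0.008,0.04,0,0,1, 0.008,0.04,0,0,1, 0.004,0.04,0,0,1, 0,0.02,0,0,1]'
python3 -c "
from h import *
s=st()"
```

```text
time_s: 6.77
tcp_pos: [0.6055, 0.3338, 0.2693]
tcp_rot: [-1.575, -0.031, -0.038]
force: [0.5, 0.0, -0.2]
width: 0.0853
t 6.77 tcp [0.6055 0.3338 0.2693] F [ 0.5  0.  -0.2] M [-0.04  0.08 -0.  ] w 0.0853
[[ 0.999  0.044  0.005]
 [-0.004 -0.005  1.   ]
 [ 0.044 -0.999 -0.005]]
```

```bash

python3 -m crank '[-0.004,-0.013,-0.03,0,1, 0,0,-0.03,0,1, 0,0,-0.03,0,1, 0,0,-0.03,0,1, 0,0,-0.02,0,1, 0,0,-0.005,0,1]'
python3 -c "
from h import *
s=st(); cv2.imwrite('pics/w7.png',robot.read_camera('wrist'))"
```

```text
time_s: 7.27
tcp_pos: [0.6042, 0.3321, 0.1241]
tcp_rot: [-1.565, -0.054, -0.042]
force: [-0.3, 0.0, -0.3]
width: 0.0857
t 7.27 tcp [0.6042 0.3321 0.1241] F [-0.3  0.  -0.3] M [-0.06  0.08 -0.02] w 0.0857
[[ 0.998  0.061 -0.008]
 [ 0.008  0.005  1.   ]
 [ 0.061 -0.998  0.005]]
```

View pics/w7.png

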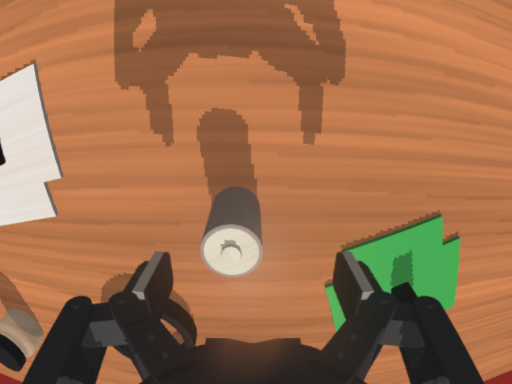

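```bash

python3 -m crank '[-0.005,-0.0105,-0.004,0,1, 0,0,-0.004,0,1, 0,0,0,0,1]'
python3 -c "
from h import *
s=st(); cv2.imwrite('pics/w8.png',robot.read_camera('wrist'))"
```

```text
time_s: 7.57
tcp_pos: [0.6003, 0.3221, 0.1183]
tcp_rot: [-1.564, -0.056, -0.043]
force: [-0.4, -0.9, 1.0]
width: 0.085
t 7.57 tcp [0.6003 0.3221 0.1183] F [-0.4 -0.9  1. ] M [-0.03  0.08  0.02] w 0.085
[[ 0.998  0.063 -0.008]
 [ 0.008  0.007  1.   ]
 [ 0.063 -0.998  0.006]]
```

View pics/w8.png

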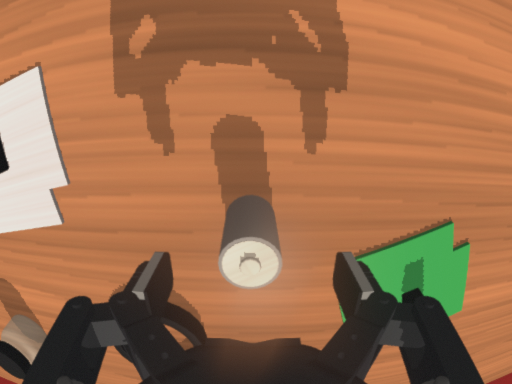

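```bash

python3 -m crank '[0.002,0,-0.005,0,0.4, 0,0,0,0,0, 0,0,0,0,0, 0,0,0,0,0, 0,0,0,0,0, 0,0,0.02,0,0, 0,0,0.03,0,0, 0,0,0.03,0,0, 0,0,0.03,0,0]' 40
python3 -c "
from h import *
s=st(); cv2.imwrite('pics/w9.png',robot.read_camera('wrist'))"
```

```text
time_s: 8.37
tcp_pos: [0.5998, 0.3217, 0.2208]
tcp_rot: [-1.568, -0.048, -0.034]
force: [0.7, -0.1, -2.0]
width: 0.0311
t 8.37 tcp [0.5998 0.3217 0.2208] F [ 0.7 -0.1 -2. ] M [ 0.01 -0.02  0.01] w 0.0311
[[ 0.999  0.052 -0.009]
 [ 0.008  0.002  1.   ]
 [ 0.052 -0.999  0.002]]
```

View pics/w9.png

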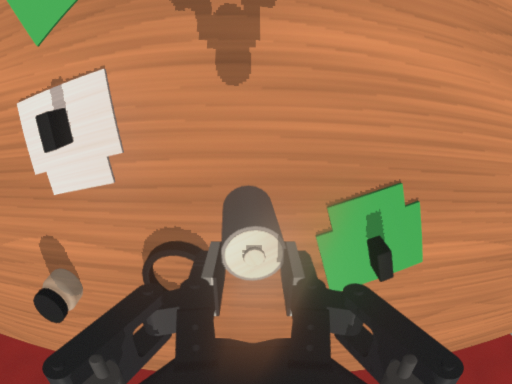

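```bash

python3 -m crank '[0,0,0.03,0,0, -0.003,-0.02,0.015,0,0, -0.003,-0.036,0,0,0, -0.003,-0.036,0,0,0, -0.003,-0.036,0,0,0, -0.003,-0.036,0,0,0, -0.003,-0.036,0,0,0, -0.003,-0.036,0,0,0, -0.003,-0.036,0,0,0, -0.003,-0.036,0,0,0, -0.003,-0.036,0,0,0, -0.003,-0.036,0,0,0, -0.003,-0.036,0,0,0, -0.003,-0.036,0,0,0, 0,-0.03,0,0,0, 0,-0.03,0,0,0, 0,-0.01,0,0,0, 0,0,0,0,0]'
python3 -c "
from h import *
s=st(); cv2.imwrite('pics/w10.png',robot.read_camera('wrist'))"
```

```text
time_s: 9.92
tcp_pos: [0.5563, -0.2181, 0.2769]
tcp_rot: [-1.559, -0.068, -0.043]
force: [-0.4, 0.6, -1.0]
width: 0.0312
t 9.92 tcp [ 0.5563 -0.2181  0.2769] F [-0.4  0.6 -1. ] M [ 0.    0.03 -0.  ] w 0.0312
[[ 0.997  0.07  -0.016]
 [ 0.016  0.012  1.   ]
 [ 0.071 -0.997  0.01 ]]
```

View pics/w10.png

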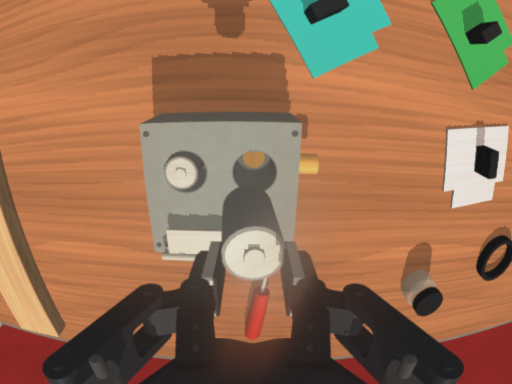

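```bash

python3 -m crank '[-0.004,0,-0.03,-0.5,0, 0,0,-0.02,-0.4,0, 0,0,0,0,0]'
python3 -c "
from h import *
s=st(); im2=robot.read_camera('side'); crop(im2,280,200,130,140,5,'pics/s11.png'); cv2.imwrite('pics/w11.png',robot.read_camera('wrist'))"
```

```text
time_s: 10.22
tcp_pos: [0.5535, -0.2141, 0.2272]
tcp_rot: [-1.559, -0.061, -0.056]
force: [-0.6, 0.3, -1.8]
width: 0.0308
t 10.22 tcp [ 0.5535 -0.2141  0.2272] F [-0.6  0.3 -1.8] M [0.02 0.11 0.04] w 0.0308
[[ 0.997  0.075 -0.004]
 [ 0.003  0.011  1.   ]
 [ 0.075 -0.997  0.011]]
```

View pics/s11.png

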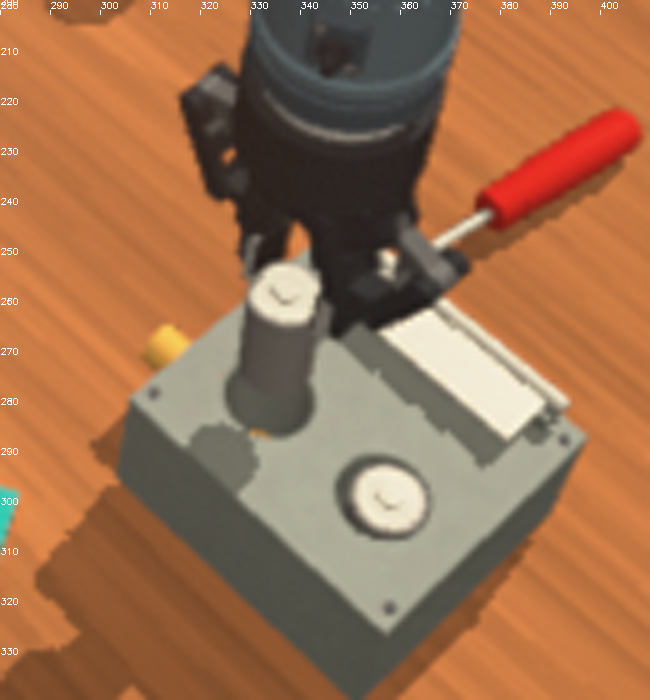

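View pics/w11.png

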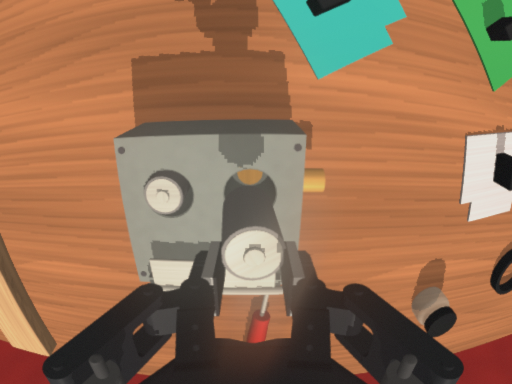

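```bash

python3 -c "
from h import *
print(p2w('side',[[337,258.6]],.169),p2w('side',[[337,258.6]],.166))
print(w2p('side',[.5552,-.2160,.169]),w2p('side',[.5552,-.2160,.111]))
s=st(); print(wrist_p2w([[250,200.]],.076,s), wrist_w2p([.5552,-.2164,.076],s))
"
```

```text
[[ 0.54864582 -0.21381796  0.169     ]] [[ 0.55037338 -0.21283244  0.166     ]]
[[339.85511669 257.50424419]] [[336.12303708 271.66913922]]
t 10.32 tcp [ 0.5544 -0.2145  0.2301] F [ 0.5  0.4 -0.8] M [-0.02  0.1  -0.04] w 0.0309
[[ 0.997  0.077 -0.004]
 [ 0.004  0.01   1.   ]
 [ 0.077 -0.997  0.01 ]]
[[ 0.56261378 -0.21490424  0.076     ]] [[248.12928299 191.45334774]]
```

```bash

python3 -m crank '[0.003,-0.002,-0.012,0,0, 0,0,-0.012,0,0, 0,0,0,0,0]'
python3 -c "
from h import *
s=st(); im2=robot.read_camera('side'); crop(im2,300,220,80,100,7,'pics/s12.png')"
```

```text
time_s: 10.57
tcp_pos: [0.5606, -0.2151, 0.2091]
tcp_rot: [-1.563, -0.072, -0.059]
force: [-1.0, 0.3, -1.8]
width: 0.0308
t 10.57 tcp [ 0.5606 -0.2151  0.2091] F [-1.   0.3 -1.8] M [ 0.01  0.13 -0.05] w 0.0308
[[ 0.996  0.084 -0.009]
 [ 0.008  0.007  1.   ]
 [ 0.084 -0.996  0.007]]
```

View pics/s12.png

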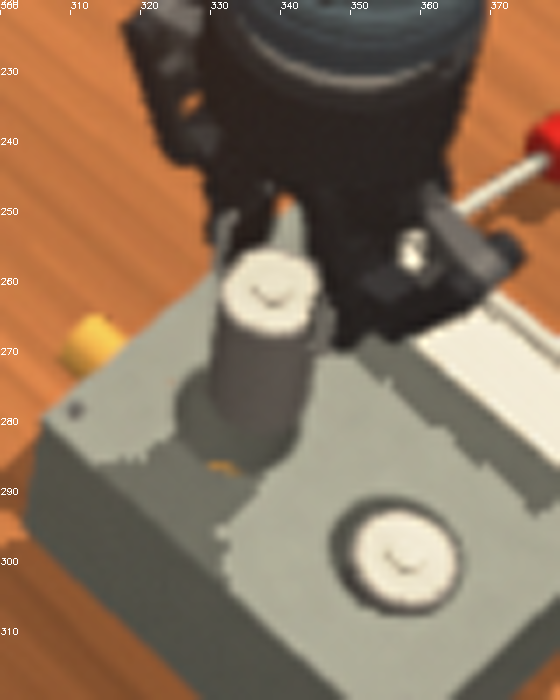

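```bash

python3 -c "
from h import *
for z in (.155,.151,.147): print(p2w('side',[[338.6,261.4]],z))
print(w2p('side',[.5552,-.2160,.151]),w2p('side',[.5552,-.2160,.093]))
s=st()"
```

```text
[[ 0.55400463 -0.21614062  0.155     ]]
[[ 0.55629529 -0.21485925  0.151     ]]
[[ 0.55858594 -0.21357788  0.147     ]]
[[338.66145977 262.03470086]] [[335.02925527 275.82052558]]
t 10.62 tcp [ 0.561  -0.2154  0.2102] F [-0.3 -0.  -1.3] M [-0.    0.06  0.01] w 0.0311
[[ 0.996  0.085 -0.009]
 [ 0.008  0.007  1.   ]
 [ 0.085 -0.996  0.006]]
```

```bash

python3 -m crank '[-0.002,-0.001,-0.01,0,0, -0.001,0,-0.01,0,0, -0.001,0,-0.006,0,0]'
python3 -c "
from h import *
s=st(); im2=robot.read_camera('side'); crop(im2,300,220,80,100,7,'pics/s13.png')"
```

```text
time_s: 10.87
tcp_pos: [0.5606, -0.2162, 0.1887]
tcp_rot: [-1.564, -0.083, -0.067]
force: [-3.7, 11.1, 29.5]
width: 0.0308
t 10.87 tcp [ 0.5606 -0.2162  0.1887] F [-3.7 11.1 29.5] M [2.17 0.8  0.11] w 0.0308
[[ 0.995  0.095 -0.011]
 [ 0.01   0.006  1.   ]
 [ 0.095 -0.995  0.005]]
```

View pics/s13.png

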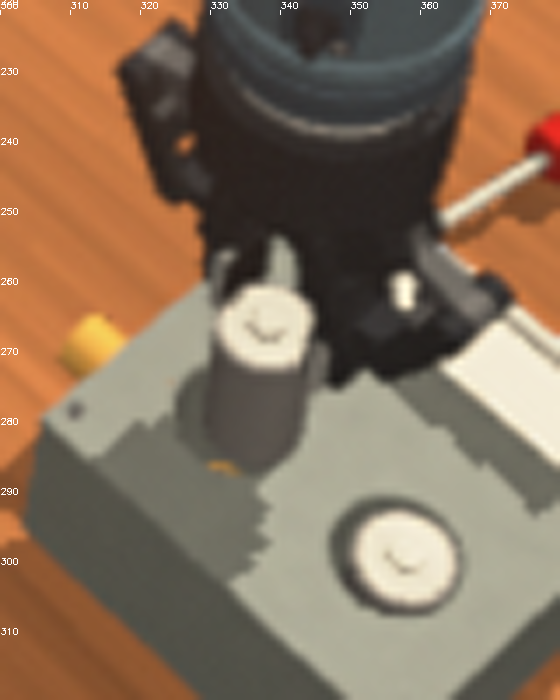

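```bash

python3 -m crank '[0,0,0.008,0,0, 0,0,0.004,0,0]'
python3 -c "
from h import *
for z in (.076,.073): print(p2w('side',[[336.8,282.]],z))
print(p2w('side',[300+266/7,220+327/7],.131))
print(w2p('side',[.5553,-.2158,.073]))
s=st(); im2=robot.read_camera('side'); crop(im2,300,220,80,100,7,'pics/s14.png');cv2.imwrite('pics/w14.png',robot.read_camera('wrist'));im2=robot.read_camera('top');crop(im2,340,140,110,100,7,'pics/t14.png')"
```

```text
time_s: 11.08
tcp_pos: [0.559, -0.2153, 0.1988]
tcp_rot: [-1.563, -0.081, -0.064]
force: [-0.7, -0.0, -0.9]
width: 0.0312
[[ 0.55539118 -0.22416949  0.076     ]]
[[ 0.5569672  -0.22331638  0.073     ]]
[[ 0.55661869 -0.21654977  0.131     ]]
[[333.810688   280.22219204]]
t 11.08 tcp [ 0.559  -0.2153  0.1988] F [-0.7 -0.  -0.9] M [-0.11  0.03 -0.01] w 0.0312
[[ 0.996  0.092 -0.011]
 [ 0.01   0.007  1.   ]
 [ 0.092 -0.996  0.006]]
```

View pics/s14.png

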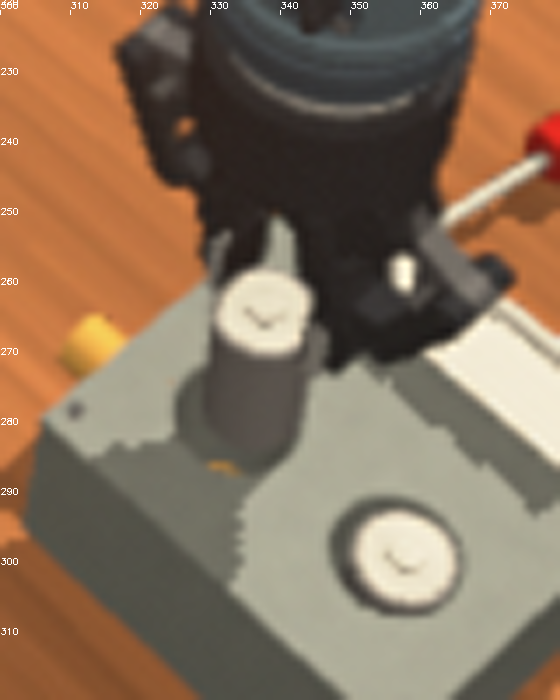

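View pics/w14.png

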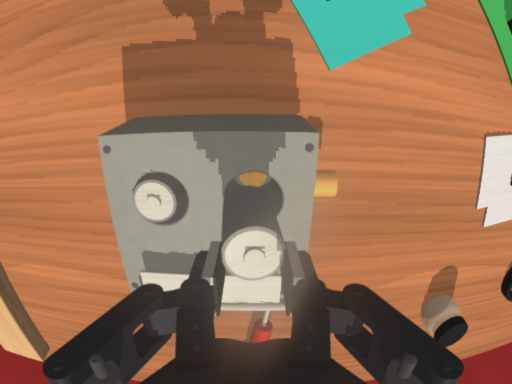

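View pics/t14.png

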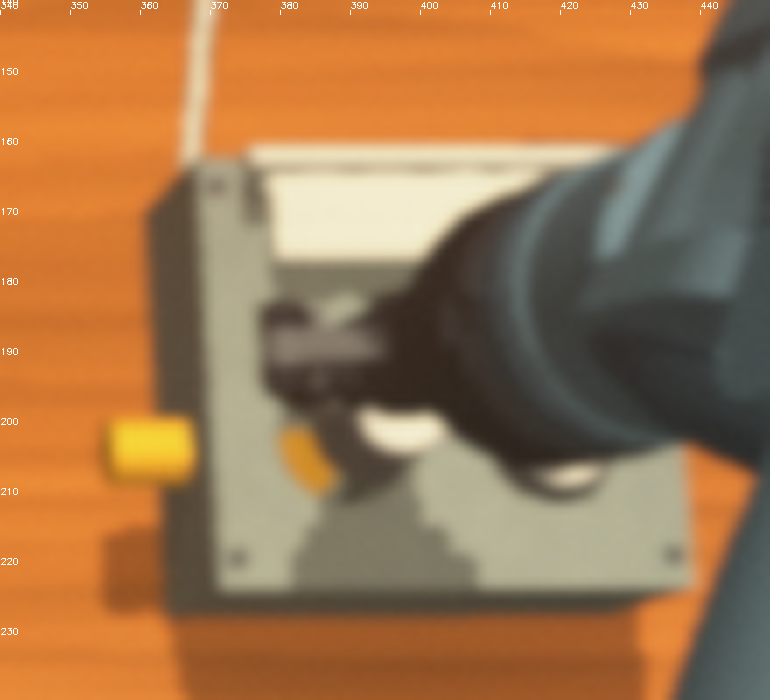

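```bash

python3 -c "
from h import *
for z in (.136,.141,.146): print(z,p2w('top',[397.8,196.6],z),p2w('side',[337.7,264.6],z), p2w('top',[392,202],.076))
print(w2p('top',[.5552,-.2168,.141]),w2p('side',[.5552,-.2160,.141]))
"
```

```text
0.136 [[ 0.55826038 -0.21835997  0.136     ]] [[ 0.55732288 -0.21414579  0.136     ]] [[ 0.55703907 -0.22358302  0.076     ]]
0.141 [[ 0.5573514  -0.21678275  0.141     ]] [[ 0.55450318 -0.2157239   0.141     ]] [[ 0.55703907 -0.22358302  0.076     ]]
0.146 [[ 0.55644241 -0.21520553  0.146     ]] [[ 0.55168349 -0.21730201  0.146     ]] [[ 0.55703907 -0.22358302  0.076     ]]
[[397.87394568 197.61329629]] [[338.01240717 264.49814292]]
```

```bash

python3 -m crank '[-0.003,0.003,0,0,0, 0,0,-0.004,0,0, -0.0005,0,-0.004,0,0]'
python3 -c "
from h import *
s=st()"
```

```text
time_s: 11.48
tcp_pos: [0.5559, -0.213, 0.1905]
tcp_rot: [-1.564, -0.081, -0.065]
force: [-0.3, -0.1, -2.2]
width: 0.0309
t 11.48 tcp [ 0.5559 -0.213   0.1905] F [-0.3 -0.1 -2.2] M [-0.02  0.16  0.04] w 0.0309
[[ 0.996  0.093 -0.01 ]
 [ 0.01   0.006  1.   ]
 [ 0.093 -0.996  0.005]]
```

```bash

python3 -m crank '[-0.0005,0,-0.005,0,0, -0.0005,0,-0.005,0,0]'
python3 -c "
from h import *
s=st()"
```

```text
time_s: 11.65
tcp_pos: [0.5546, -0.213, 0.1793]
tcp_rot: [-1.564, -0.081, -0.065]
force: [-0.1, -0.3, -1.1]
width: 0.0311
t 11.65 tcp [ 0.5546 -0.213   0.1793] F [-0.1 -0.3 -1.1] M [-0.    0.11  0.01] w 0.0311
[[ 0.996  0.093 -0.01 ]
 [ 0.01   0.006  1.   ]
 [ 0.093 -0.996  0.005]]
```

In the bore, force free. Continuing down.

```bash

python3 -m crank '[0,0,-0.007,0,0, 0,0,-0.007,0,0]'
python3 -c "
from h import *
s=st()"

```

```text
time_s: 11.82
tcp_pos: [0.5543, -0.213, 0.1637]
tcp_rot: [-1.564, -0.081, -0.065]
force: [0.6, 0.1, -1.4]
width: 0.0311
t 11.82 tcp [ 0.5543 -0.213   0.1637] F [ 0.6  0.1 -1.4] M [0.02 0.1  0.07] w 0.0311
[[ 0.996  0.093 -0.01 ]
 [ 0.01   0.006  1.   ]
 [ 0.093 -0.996  0.005]]
```

```bash

python3 -m crank '[0,0,-0.007,0,0, 0,0,0,0,0.5, 0,0,0,0,0.5, 0,0,0,0,0.5, 0,0,0.01,0,0.55, 0,0,0.02,0,0.6, 0,0,0.03,0,0.6]'
python3 -c "
from h import *
s=st(); im2=robot.read_camera('side'); crop(im2,280,200,130,140,5,'pics/s15.png'); cv2.imwrite('pics/w15.png',robot.read_camera('wrist'))"
```

```text
time_s: 12.4
tcp_pos: [0.5497, -0.2106, 0.2099]
tcp_rot: [-1.557, -0.07, -0.055]
force: [0.5, 0.1, -0.1]
width: 0.0512
t 12.4 tcp [ 0.5497 -0.2106  0.2099] F [ 0.5  0.1 -0.1] M [-0.06  0.07 -0.05] w 0.0512
[[ 0.997  0.079 -0.01 ]
 [ 0.009  0.013  1.   ]
 [ 0.079 -0.997  0.012]]
```

View pics/s15.png

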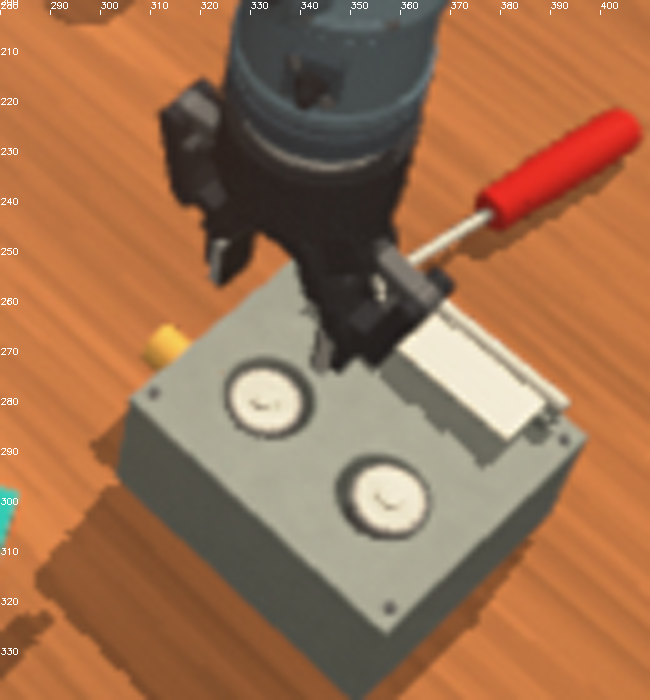

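View pics/w15.png

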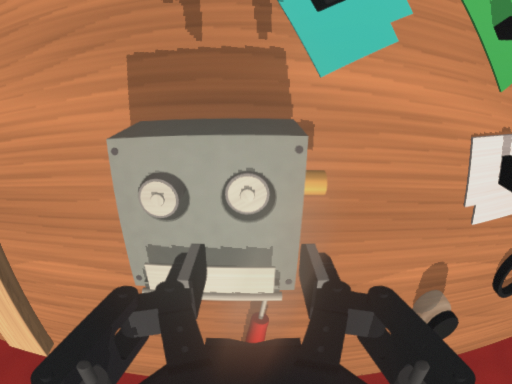

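```bash

python3 -m crank '[0,0,0.0417,0,1, 0,0,0.0417,0,1, 0,0,0.0417,0,1]'; python3 -m crank '[0,0,0,0,1]'; python3 -m crank '[0,0.04,0,0,1, 0,0.04,0,0,1, 0,0.04,0,0,1, 0,0.04,0,0,1, 0,0.04,0,0,1, 0,0.04,0,0,1, 0,0.04,0,0,1]';  python3 -m crank '[0,0.0,0,0,1]'; python3 -m crank '[0,0,-0.01,0,1,0,0,-0.01,0,1,0,0,-0.01,0,1,0,0,-0.01,0,1]'
python3 -c "
from h import *
s=st()"

```

```text
time_s: 12.75
tcp_pos: [0.5469, -0.209, 0.3304]
tcp_rot: [-1.555, -0.066, -0.052]
force: [0.4, -0.2, -0.1]
width: 0.0841
time_s: 12.83
tcp_pos: [0.5496, -0.2104, 0.3403]
tcp_rot: [-1.562, -0.077, -0.062]
force: [0.6, -1.0, 0.2]
width: 0.0854
time_s: 13.42
tcp_pos: [0.5527, 0.0698, 0.3521]
tcp_rot: [-1.571, -0.084, -0.095]
force: [0.8, 0.0, -0.2]
width: 0.0854
time_s: 13.5
tcp_pos: [0.5522, 0.0762, 0.3531]
tcp_rot: [-1.567, -0.091, -0.09]
force: [-0.1, -0.9, -0.4]
width: 0.0855
time_s: 13.83
tcp_pos: [0.5541, 0.0804, 0.3181]
tcp_rot: [-1.566, -0.109, -0.093]
force: [0.7, -0.5, 0.4]
width: 0.0856
t 13.83 tcp [0.5541 0.0804 0.3181] F [ 0.7 -0.5  0.4] M [-0.02  0.09  0.  ] w 0.0856
[[ 0.992  0.128 -0.01 ]
 [ 0.01   0.003  1.   ]
 [ 0.128 -0.992  0.001]]
```

```bash
cat >> h.py <<'E'
def tl():
    s=robot.observe(); Rt=R.from_rotvec(s['tcp_rot']).as_matrix()
    print('t',round(s['time_s'],2),'tcp',s['tcp_pos'].round(4),'down',Rt[:2,1].round(3),'jaw',np.degrees(np.arctan2(Rt[1,2],Rt[0,2])).round(1),'jawz',Rt[2,2].round(3),'F',s['force'].round(1),'w',round(s['width'],4),'q',s['joint_positions'].round(2))
E
python3 -m crank '[0,0,0,7,1,0,0,0,7,1,0,0,0,7,1,0,0,0,7,1,0,0,0,7,1,0,0,0,7,1]' >/dev/null; python3 -c "
from h import *
tl()"
python3 -m crank '[0,0,0.0,0,1]'>/dev/null; python3 -c "
from h import *
tl()"
python3 -m crank '[0,0,-0.04,0,1]'>/dev/null; python3 -c "
from h import *
tl()"
python3 -m crank '[0,0,0.04,0,1]'>/dev/null; python3 -c "
from h import *
tl()"
python3 -m crank '[0,0,-0.0,0,1]'>/dev/null; python3 -c "
from h import *
tl()"
```

```text
t 14.33 tcp [0.5535 0.079  0.3188] down [0.096 0.089] jaw 133.7 jawz -0.002 F [ 0.1 -0.1 -0.9] w 0.0853 q [-0.01  0.26 -0.05  1.16  0.09 -0.77]
t 14.42 tcp [0.5538 0.0782 0.3193] down [0.097 0.089] jaw 133.8 jawz -0.003 F [ 0.5  0.  -0.7] w 0.0853 q [-0.01  0.26 -0.05  1.16  0.09 -0.77]
t 14.5 tcp [0.5589 0.0778 0.2872] down [0.113 0.089] jaw 133.6 jawz -0.014 F [ 2.5 -0.5  0.1] w 0.0852 q [-0.01  0.27 -0.12  1.07  0.09 -0.77]
t 14.58 tcp [0.5264 0.0775 0.2825] down [0.037 0.088] jaw 133.3 jawz 0.039 F [-15.7  -1.  -12.1] w 0.0852 q [-0.01  0.26 -0.14  1.13  0.09 -0.77]
t 14.67 tcp [0.5189 0.0776 0.2805] down [0.013 0.089] jaw 133.1 jawz 0.056 F [3.9 0.  3. ] w 0.0856 q [-0.01  0.27 -0.14  1.16  0.09 -0.76]
```

```bash

python3 -m crank '[0,0,0,-7,1,0,0,0,-7,1,0,0,0,-7,1,0,0,0,-7,1,0,0,0,-7,1,0,0,0,-7,1,0,0,0,-7,1,0,0,0,-7,1,0,0,0,-7,1,0,0,0,-7,1,0,0,0,-7,1,0,0,0,-5,1]' >/dev/null; python3 -c "
from h import *
tl()"
python3 -m crank '[0,0,-0.04,0,1,0,0,0.04,0,1,0,0,0,0,1]'>/dev/null; python3 -c "
from h import *
tl()"
```

```text
t 15.67 tcp [0.5055 0.0742 0.2721] down [0.087 0.02 ] jaw 48.6 jawz 0.073 F [ 0.8 -0.5  0.6] w 0.0855 q [ 0.01  0.19 -0.26  1.03  0.02  0.74]
t 15.92 tcp [0.4724 0.0733 0.2383] down [0.025 0.018] jaw 47.6 jawz 0.03 F [3.4 0.4 2.8] w 0.0852 q [ 0.01  0.2  -0.34  1.01  0.02  0.75]
```

```bash

python3 -m crank '[0.01,0,0.01,-7,1,0.01,0,0.01,-7,1,0.01,0,0.01,-7,1,0.01,0,0.01,-7,1,0,0,0.0,-7,1,0,0,0,0,1]' >/dev/null; python3 -c "
from h import *
tl()"
python3 -m crank '[0,0,-0.02,0,1,0,0,0.02,0,1,0,0,0,0,1]'>/dev/null; python3 -c "
from h import *
tl()"
```

```text
t 16.42 tcp [0.4946 0.0719 0.2674] down [0.    0.014] jaw 11.4 jawz 0.003 F [-0.3  1.1  0.2] w 0.0855 q [ 0.01  0.24 -0.21  1.12  0.01  1.38]
t 16.67 tcp [0.4918 0.0713 0.2652] down [-0.004  0.013] jaw 11.5 jawz -0.001 F [2.  0.8 0.8] w 0.0853 q [ 0.01  0.24 -0.22  1.12  0.01  1.38]
```

```bash

python3 -m crank '[0.004,0.003,0,7,1,0.004,0.003,0,7,1,0.004,0.003,0,7,1,0.004,0.003,0,7,1,0.004,0.003,0,7,1,0.004,0.003,0,7,1,0.004,0.003,0,7,1,0.004,0.003,0,7,1,0.004,0.003,0,7,1,0.004,0.003,0,7,1,0.004,0.003,0,7,1,0.004,0.003,0,7,1,0,0,0,3,1,0,0,0,0,1]' >/dev/null; python3 -c "
from h import *
tl()
cv2.imwrite('pics/w16.png',robot.read_camera('wrist'))"
```

```text
t 17.83 tcp [0.5459 0.1074 0.2714] down [0.005 0.004] jaw 101.1 jawz 0.003 F [-0.2 -1.  -0. ] w 0.0853 q [ 0.08  0.35 -0.05  1.17  0.   -0.11]
```

View pics/w16.png

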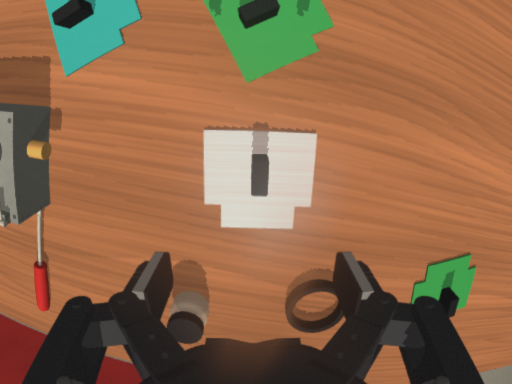

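```bash

python3 -m crank '[0,0.003,0,-1,1,0,0.003,-0.01,-1,1,0,0,-0.015,0,1,0,0,-0.015,0,1,0,0,-0.015,0,1,0,0,-0.015,0,1,0,0,-0.015,0,1,0,0,-0.015,0,1,0,0,-0.01,0,1,0,0,-0.01,0,1]' >/dev/null; python3 -c "
from h import *
tl()
cv2.imwrite('pics/w17.png',robot.read_camera('wrist'))"
```

```text
t 18.72 tcp [0.5458 0.1153 0.1454] down [0.014 0.005] jaw 97.9 jawz 0.003 F [-0.3  0.5  0.4] w 0.0858 q [ 0.09  0.43 -0.27  0.86  0.   -0.04]
```

View pics/w17.png

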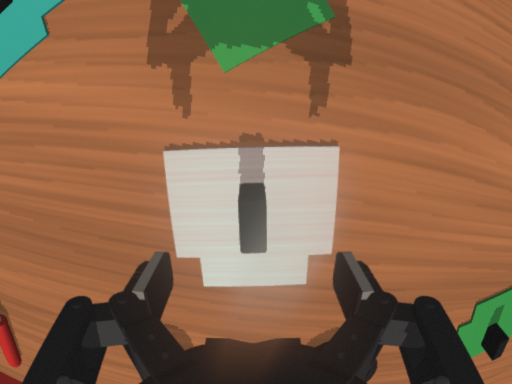

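```bash

python3 -m crank '[0,0,-0.012,1.3,1,0,0,-0.012,0,1,0,0,-0.012,0,1,0,0,-0.01,0,1,0,0,-0.008,0,1,0,0,0,0,1]' >/dev/null; python3 -c "
from h import *
tl()
cv2.imwrite('pics/w18.png',robot.read_camera('wrist'))"
```

```text
t 19.27 tcp [0.5423 0.1158 0.0847] down [0.008 0.005] jaw 98.9 jawz 0.003 F [-0.5  0.4 -0.3] w 0.0853 q [ 0.09  0.5  -0.34  0.72  0.   -0.06]
```

View pics/w18.png

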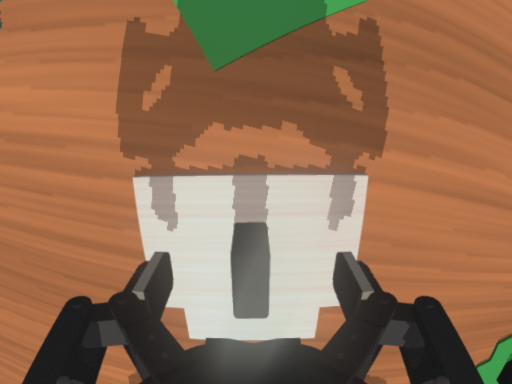

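```bash

python3 -m crank '[0.002,0,-0.001,0,0.5,0,0,0,0,0,0,0,0,0,0,0,0,0,0,0,0,0,0,0,0,0,0,0,0,0]' 80 >/dev/null; python3 -c "
from h import *
tl()
cv2.imwrite('pics/w19.png',robot.read_camera('wrist'))"
```

```text
t 19.82 tcp [0.5474 0.1162 0.0876] down [0.015 0.005] jaw 98.8 jawz 0.003 F [ 1.2 -0.3 -1.3] w 0.0168 q [ 0.09  0.5  -0.33  0.73  0.   -0.06]
```

View pics/w19.png

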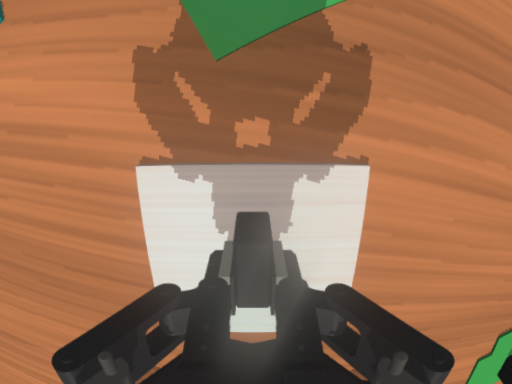

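```bash

python3 -m crank '[0,0,0.005,0,0,0,0,0.01,0,0,0,0,0.01,0,0,0,0,0.01,0,0,0,0,0.012,0,0,0,0,0.012,0,0,0,0,0.012,0,0,0,0,0.012,0,0,0,0,0.012,0,0,0,0,0.012,0,0,0,0,0.012,0,0,0,0,0.01,0,0,0,0,0.005,0,0,0,0,0,0,0]' >/dev/null; python3 -c "
from h import *
tl()
cv2.imwrite('pics/w20.png',robot.read_camera('wrist'))
im2=robot.read_camera('side'); crop(im2,170,110,130,120,5,'pics/s20.png')"
```

```text
t 21.03 tcp [0.5436 0.1159 0.2374] down [0.014 0.005] jaw 98.8 jawz 0.003 F [ 0.2 -0.2 -2.4] w 0.0163 q [ 0.09  0.35 -0.13  1.08  0.   -0.06]
```

View pics/w20.png

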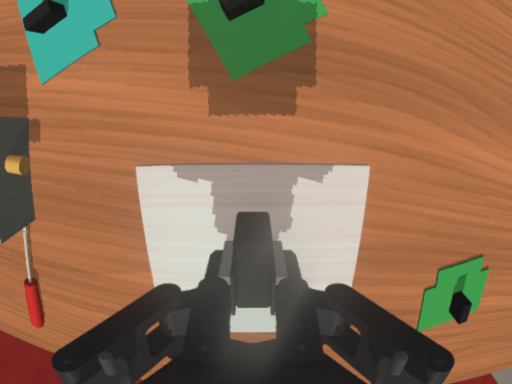

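View pics/s20.png

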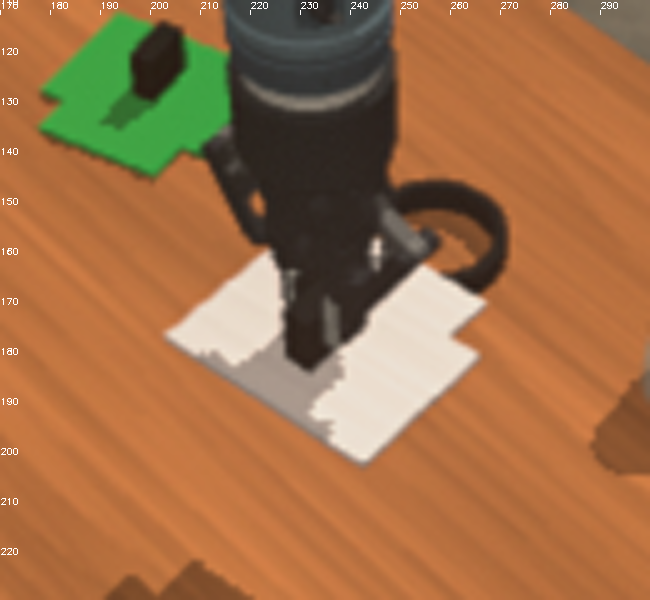

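```bash

python3 -m crank '[-0.002,-0.01,0,-0.5,0,-0.002,-0.02,0,-0.5,0,-0.002,-0.02,0,-0.5,0,-0.002,-0.02,0,-0.5,0,-0.002,-0.02,0,-0.5,0,-0.002,-0.02,0,-0.5,0,-0.002,-0.02,0,-0.5,0,-0.002,-0.02,0,-0.5,0,-0.002,-0.02,0,-0.5,0,-0.002,-0.02,0,-0.5,0,-0.002,-0.02,0,-0.5,0,-0.002,-0.02,0,-0.5,0,-0.002,-0.02,0,-0.5,0,-0.002,-0.02,0,-0.5,0,-0.002,-0.02,0,-0.5,0,0,-0.02,0,-0.5,0,0,-0.02,0,-0.5,0,0,-0.02,0,-0.5,0,0,-0.01,0,0,0,0,0,0,0,0]' >/dev/null; python3 -c "
from h import *
tl()"
```

```text
t 22.8 tcp [ 0.4905 -0.2682  0.2165] down [-0.025  0.011] jaw 88.8 jawz 0.01 F [-0.1  0.8 -3.2] w 0.0166 q [-0.61  0.4  -0.11  1.08 -0.01 -0.59]
```

```bash

python3 -m crank '[0.006,0.006,0,0.4,0,0.006,0.006,0,0.4,0,0.006,0.006,0,0,0,0.004,0.003,0,0,0,0,0,0,0,0]' >/dev/null; python3 -c "
from h import *
tl()
cv2.imwrite('pics/w21.png',robot.read_camera('wrist'))
im2=robot.read_camera('side'); crop(im2,280,200,130,140,5,'pics/s21.png')
im2=robot.read_camera('top'); crop(im2,340,140,110,110,6,'pics/t21.png')"
```

```text
t 23.22 tcp [ 0.5133 -0.2411  0.215 ] down [-0.028  0.015] jaw 89.8 jawz 0.015 F [-0.6 -0.9 -2.3] w 0.0166 q [-0.55  0.42 -0.08  1.1  -0.   -0.55]
```

View pics/w21.png

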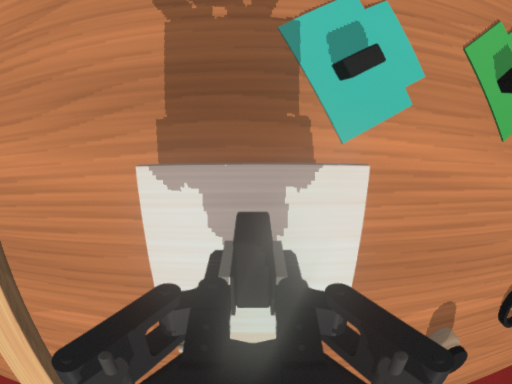

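View pics/s21.png

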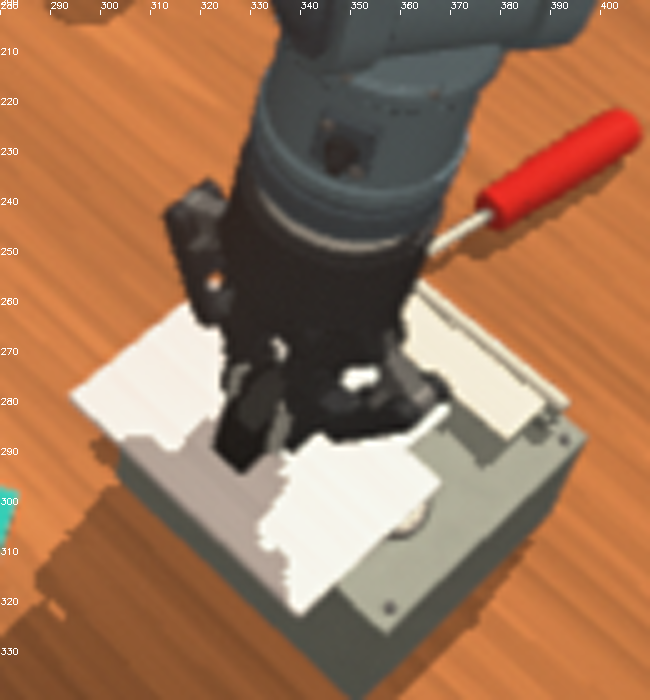

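View pics/t21.png

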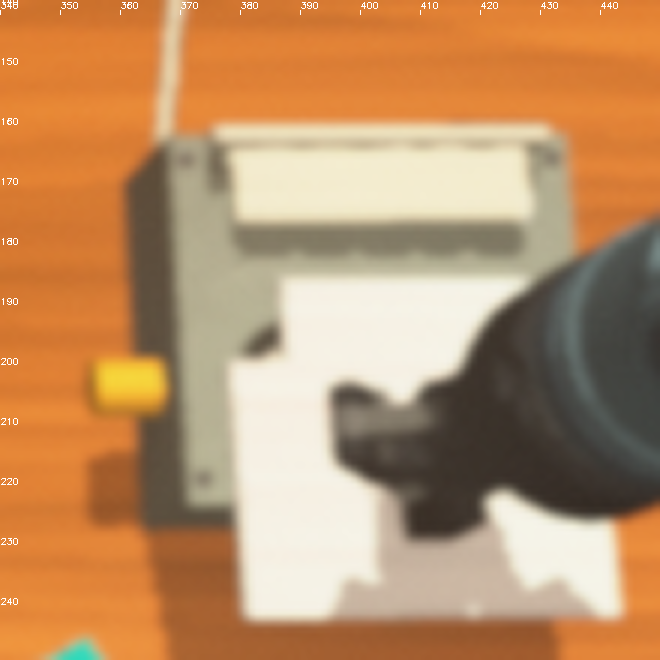

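```bash
cat > fit6.py <<'E'
from h import *
from scipy.optimize import least_squares
C={'tl':(-.06,.065),'tr':(-.06,-.065),'sr':(.03,-.065),'sl':(.03,.065),'ir':(.03,-.045),'il':(.03,.045),'pl':(.06,.045),'pr':(.06,-.045)}
BOX={'top':(.5773,-.2501),'side':(.5773,-.2488)}
def pose6(obs,z0,fixrp=None):
    # x,y in box coords; pitch>0 = nose down
    def pts(x,n,ks):
        P=np.array([[*C[k],.004] for k in ks])
        Rm=R.from_euler('zyx',[x[3],x[4],x[5]]).as_matrix()
        return P@Rm.T+[BOX[n][0]+x[0],BOX[n][1]+x[1],x[2]]
    def res(x):
        r=[(w2p(n,pts(x,n,list(d)))-np.array(list(d.values()))).ravel() for n,d in obs.items()]
        return np.concatenate(r+[np.array([x[4]/.05,x[5]/.05,(x[2]-z0)/.006])])
    r=least_squares(res,[-.05,0,z0,0,0,0]); x=r.x
    print('box xyz mm',(x[:3]*1e3).round(1),'yaw,pitch,roll deg',np.degrees(x[3:]).round(2),'rms',np.sqrt(np.mean(r.fun**2)).round(2)); print(r.fun.round(1)); return x
E
python3 -c "
from fit6 import *
pose6({'top':{'pl':(387.2,186.3),'il':(386.7,198.7),'sl':(378.3,200),'tl':(380.5,243),'tr':(443.7,243)},
'side':{'tl':(294,279.4),'tr':(340,323),'sr':(368.2,297),'pr':(370,281.6)}},.130)
"
```

```text
box xyz mm [-56.    7.7 128.1] yaw,pitch,roll deg [-0.43  1.27  0.3 ] rms 0.49
[-0.4 -0.1  0.9  1.4 -0.2  0.   0.  -0.2 -0.7  0.  -0.1 -0.3 -0.1  0.1
  0.7 -0.5  0.6  0.1  0.4  0.1 -0.3]
```

```bash

python3 -m crank '[0.006,-0.004,0,0.3,0,0.006,-0.003,-0.008,0,0,0.005,0,-0.008,0,0,0,0,-0.008,0,0,0,0,-0.008,0,0,0,0,0,0,0]' >/dev/null; python3 -c "
from h import *
tl()
im2=robot.read_camera('side'); crop(im2,280,200,130,140,5,'pics/s22.png')
im2=robot.read_camera('top'); crop(im2,340,140,110,110,6,'pics/t22.png')"
```

```text
t 23.87 tcp [ 0.5314 -0.2509  0.1796] down [-0.028  0.013] jaw 90.0 jawz 0.013 F [-0.4  0.1 -1.9] w 0.0165 q [-0.55  0.49 -0.08  1.04 -0.   -0.55]
```

View pics/s22.png

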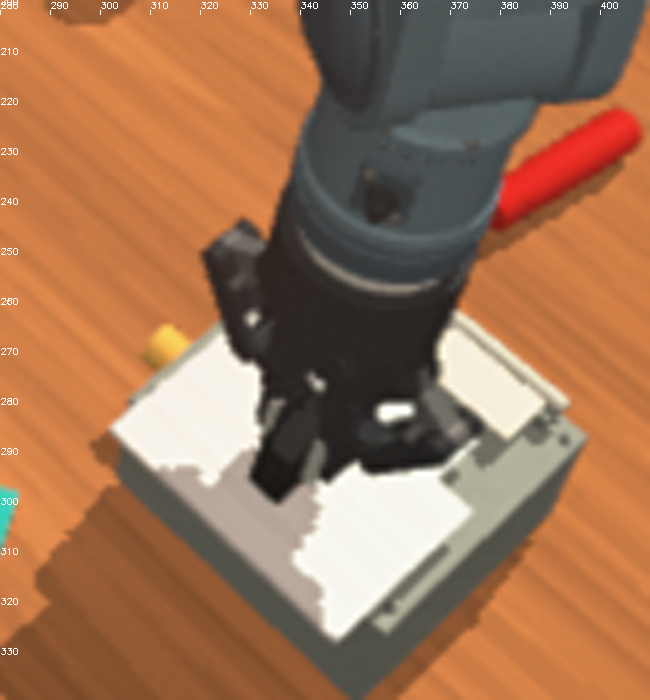

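View pics/t22.png

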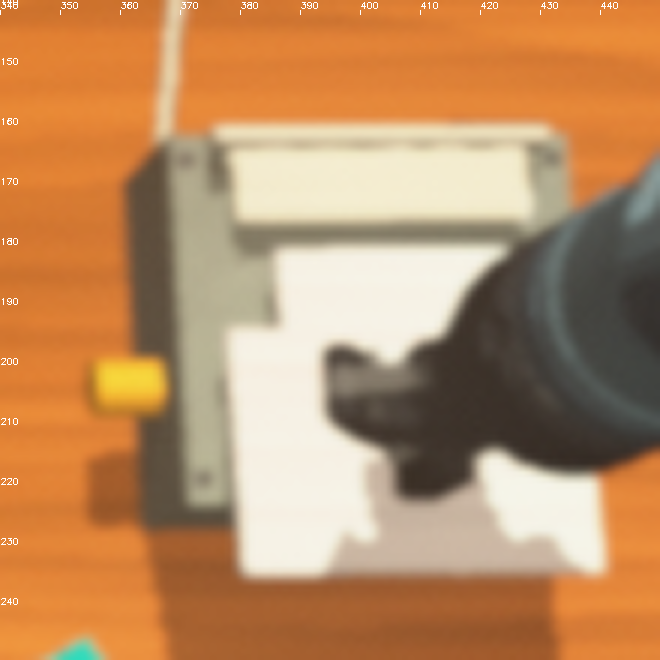

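```bash

python3 -c "
from fit6 import *
pose6({'top':{'pl':(340+277/6,140+247/6),'il':(340+279/6,140+325/6),'sl':(340+227/6,140+327/6),'tl':(340+241/6,140+575/6),'tr':(340+606/6,140+574/6)},
'side':{'tl':(280+110/5,200+428/5),'tr':(280+336/5,200+640/5),'sr':(280+472/5,200+512/5)}},.094)
print(w2p('side',[.5773+.034,-.2488,.086]))
"
```

```text
box xyz mm [-37.6  -2.1  92.9] yaw,pitch,roll deg [-0.27  1.18 -0.11] rms 0.26
[-0.1  0.1  0.4  0.4 -0.   0.1 -0.  -0.1 -0.5  0.1 -0.1 -0.1 -0.   0.2
  0.6 -0.3  0.4 -0.  -0.2]
[[362.13161054 272.52570851]]
```

```bash

python3 -m crank '[0,0.002,-0.005,0.3,0,0,0,-0.004,0,0,0,0,0,0,0]' >/dev/null; python3 -c "
from h import *
tl()"
python3 -m crank '[0,0,-0.003,0,0]' >/dev/null; python3 -c "
from h import *
tl()"
```

```text
t 24.22 tcp [ 0.5316 -0.2491  0.172 ] down [-0.026  0.012] jaw 90.3 jawz 0.012 F [-0.1  0.1 -1.3] w 0.0165 q [-0.54  0.49 -0.09  1.02 -0.   -0.55]
t 24.3 tcp [ 0.5318 -0.2492  0.1695] down [-0.025  0.011] jaw 90.3 jawz 0.011 F [ 0.7  0.4 -0. ] w 0.0163 q [-0.54  0.49 -0.1   1.01 -0.   -0.55]
```

```bash

python3 -m crank '[0,0,-0.003,0,0,0,0,-0.001,0,0]' >/dev/null; python3 -c "
from h import *
tl()
im2=robot.read_camera('side'); crop(im2,280,200,130,140,5,'pics/s23.png')
im2=robot.read_camera('top'); crop(im2,340,140,110,110,6,'pics/t23.png')"
```

```text
t 24.47 tcp [ 0.5323 -0.2495  0.1663] down [-0.023  0.01 ] jaw 90.3 jawz 0.01 F [-0.8  1.1  4.3] w 0.0167 q [-0.54  0.49 -0.1   1.   -0.   -0.55]
```

View pics/s23.png

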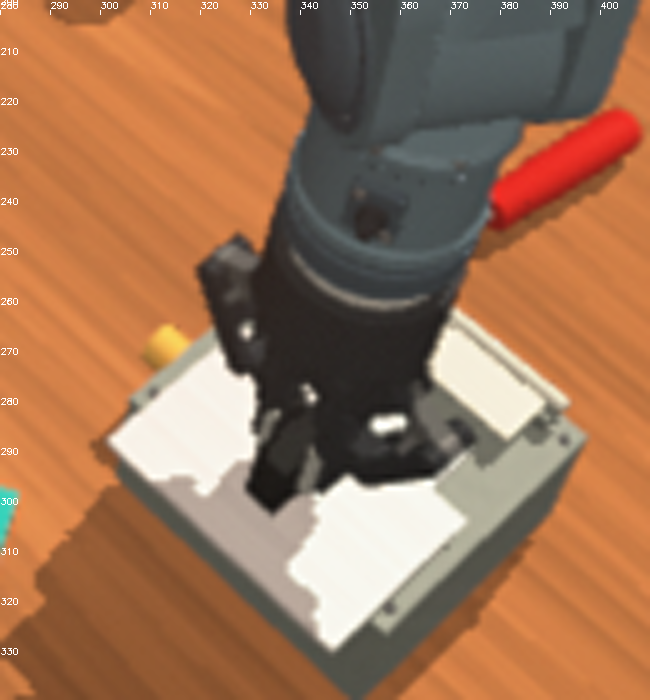

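View pics/t23.png

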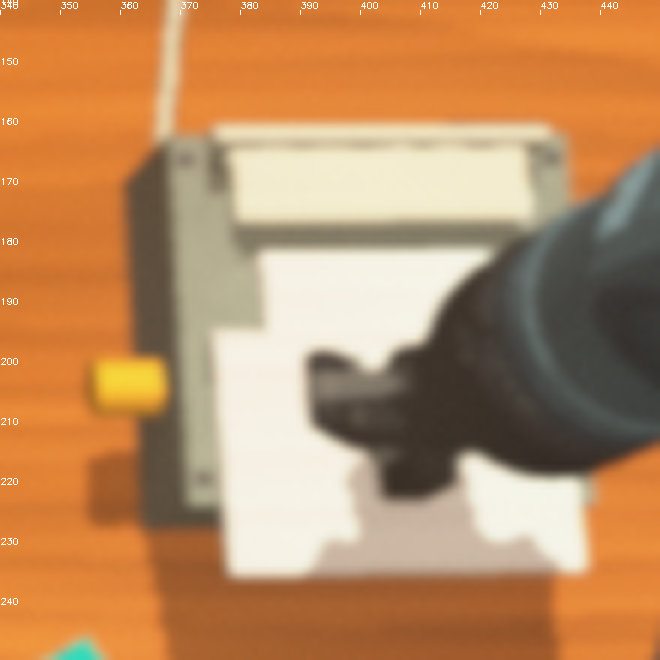

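```bash

python3 -c "
from fit6 import *
pose6({'top':{'pl':(340+261/6,140+251/6),'il':(340+264/6,140+330/6),'sl':(340+213/6,140+330/6),'tl':(340+228/6,140+575/6),'tr':(340+589/6,140+572/6)},
'side':{'tl':(280+106/5,200+438/5),'tr':(280+333/5,200+652/5),'sr':(280+467/5,200+520/5)}},.080)
"
```

```text
box xyz mm [-36.   -0.6  79.6] yaw,pitch,roll deg [0.26 0.98 0.33] rms 0.26
[ 0.   0.1  0.5  0.2 -0.   0.2  0.1  0.1 -0.6  0.1  0.3  0.2 -0.1 -0.4
  0.3 -0.2  0.3  0.1 -0.1]
```

```bash

python3 -m crank '[0.005,0,-0.0005,-0.3,0,0.005,0,-0.0005,0,0]' >/dev/null; python3 -c "
from h import *
tl()"
python3 -m crank '[0.005,0,-0.0005,0,0]' >/dev/null; python3 -c "
from h import *
tl()
im2=robot.read_camera('side'); crop(im2,280,200,130,140,5,'pics/s24.png')
im2=robot.read_camera('top'); crop(im2,340,140,110,110,6,'pics/t24.png')"
```

```text
t 24.73 tcp [ 0.5417 -0.2496  0.1666] down [-0.024  0.01 ] jaw 89.9 jawz 0.01 F [-2.8 -0.7  3.3] w 0.0163 q [-0.54  0.51 -0.08  1.01 -0.   -0.53]
t 24.82 tcp [ 0.5466 -0.2497  0.1664] down [-0.026  0.009] jaw 89.9 jawz 0.009 F [-4.9 -0.2  5.3] w 0.0164 q [-0.53  0.52 -0.06  1.02 -0.01 -0.53]
```

View pics/s24.png

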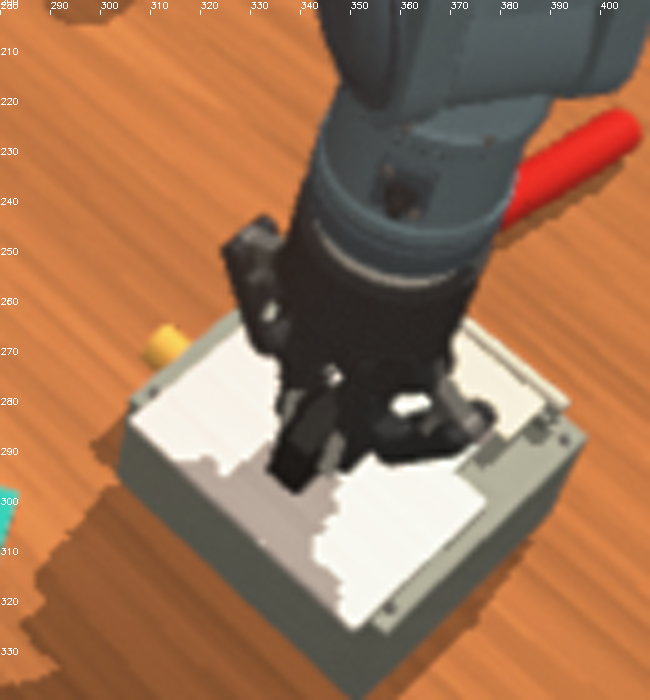

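View pics/t24.png

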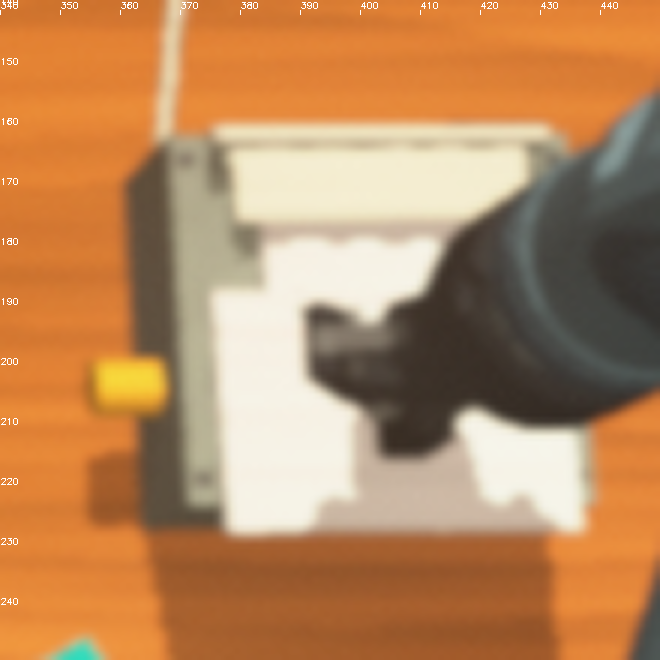

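```bash

python3 -m crank '[0.005,0,-0.0005,0,0,0.005,0,-0.0005,0,0]' >/dev/null; python3 -c "
from h import *
tl()"
python3 -m crank '[0.003,0,-0.0003,0,0]' >/dev/null; python3 -c "
from h import *
tl()"
```

```text
t 25.08 tcp [ 0.5564 -0.25    0.1662] down [-0.027  0.008] jaw 89.9 jawz 0.008 F [-6.6  0.6  8.7] w 0.0165 q [-0.52  0.54 -0.03  1.03 -0.01 -0.52]
t 25.17 tcp [ 0.5592 -0.2501  0.1663] down [-0.029  0.007] jaw 89.9 jawz 0.007 F [-5.4  0.2  8.2] w 0.0167 q [-0.52  0.54 -0.02  1.03 -0.01 -0.52]
```

```bash

python3 -m crank '[0.003,0,0,0,0]' >/dev/null; python3 -c "
from h import *
tl()"
python3 -m crank '[0.002,0,0,0,0]' >/dev/null; python3 -c "
from h import *
tl()"
python3 -m crank '[0.002,0,0,0,0]' >/dev/null; python3 -c "
from h import *
tl()
im2=robot.read_camera('side'); crop(im2,280,200,130,140,5,'pics/s25.png')
im2=robot.read_camera('top'); crop(im2,340,140,110,110,6,'pics/t25.png')"
```

```text
t 25.25 tcp [ 0.5619 -0.2502  0.1665] down [-0.03   0.006] jaw 89.8 jawz 0.006 F [-4.3  0.4  4.3] w 0.0164 q [-0.52  0.55 -0.01  1.04 -0.01 -0.52]
t 25.33 tcp [ 0.564  -0.2503  0.1666] down [-0.031  0.006] jaw 89.8 jawz 0.006 F [-3.9 -0.4  4.4] w 0.0165 q [-0.52  0.55 -0.    1.04 -0.01 -0.51]
t 25.42 tcp [ 0.5654 -0.2503  0.1666] down [-0.033  0.006] jaw 89.8 jawz 0.006 F [-11.5   1.7  10.7] w 0.0166 q [-0.52  0.56  0.    1.05 -0.01 -0.51]
```

View pics/s25.png

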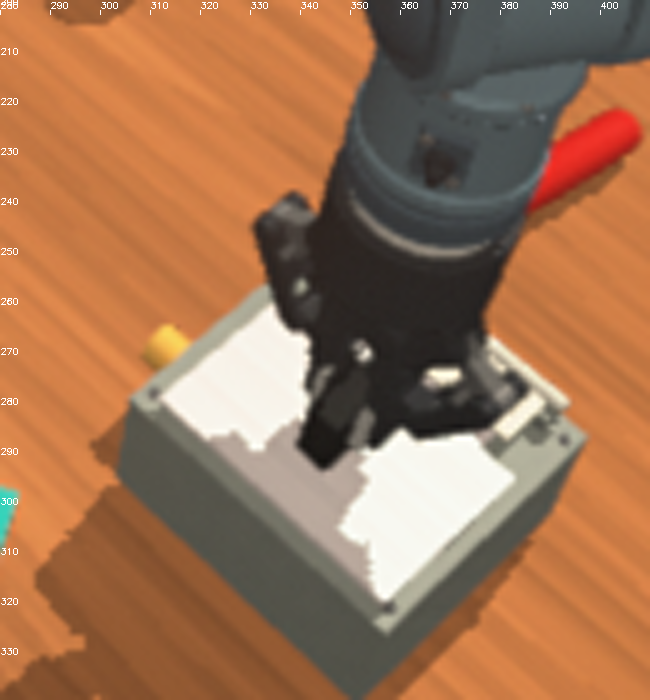

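View pics/t25.png

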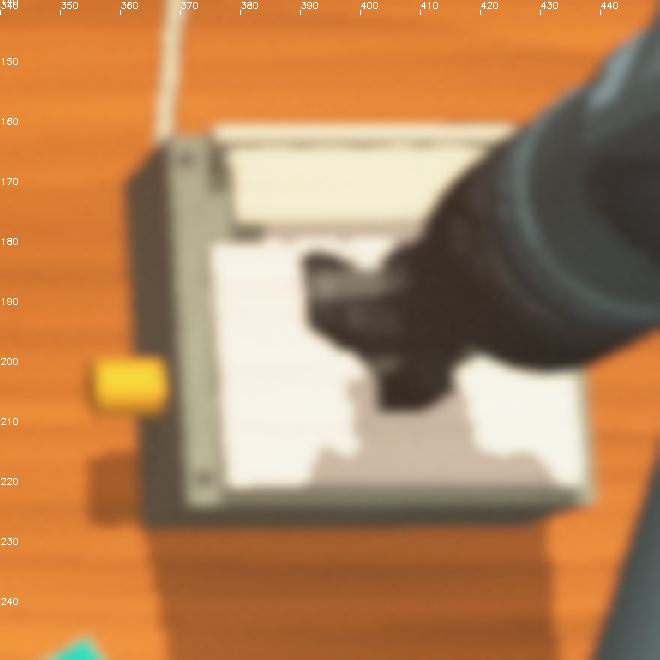

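```bash

python3 -c "
from fit6 import *
pose6({'top':{'sl':(340+212/6,140+242/6),'tl':(340+228/6,140+488/6),'tr':(340+586/6,140+487/6)},
'side':{'tl':(280+160/5,200+399/5),'tr':(280+382/5,200+601/5),'sr':(280+516/5,200+478/5)}},.080)
"
```

```text
box xyz mm [-4.5 -2.3 81. ] yaw,pitch,roll deg [-0.38  0.97 -0.59] rms 0.3
[ 0.3  0.6 -0.2 -0.2 -0.4  0.  -0.1 -0.3  0.3  0.4  0.4 -0.2  0.3 -0.2
  0.2]
```

```bash

python3 -m crank '[-0.0005,0.002,-0.001,0.3,0,0,0,-0.001,0.1,0]' >/dev/null; python3 -c "
from h import *
tl()"
python3 -m crank '[0.0,0,-0.0015,0,0]' >/dev/null; python3 -c "
from h import *
st()"
python3 -m crank '[0.0,0,-0.0015,0,0]' >/dev/null; python3 -c "
from h import *
st();tl()"

```

```text
t 25.68 tcp [ 0.5652 -0.2499  0.1662] down [-0.032  0.001] jaw 90.2 jawz 0.002 F [-7.8  2.9 12. ] w 0.0166 q [-0.51  0.55 -0.    1.04 -0.01 -0.52]
t 25.77 tcp [ 0.5651 -0.2499  0.166 ] F [-8.3  3.8 16. ] M [ 0.52  1.08 -0.13] w 0.0163
[[ 0.999 -0.032 -0.003]
 [ 0.003  0.001  1.   ]
 [-0.032 -0.999  0.001]]
t 25.85 tcp [ 0.5651 -0.2499  0.1661] F [-7.8  2.7 12.9] M [ 0.38  0.99 -0.12] w 0.0164
[[ 1.    -0.031 -0.002]
 [ 0.003  0.001  1.   ]
 [-0.031 -1.     0.001]]
t 25.85 tcp [ 0.5651 -0.2499  0.1661] down [-0.031  0.001] jaw 90.1 jawz 0.001 F [-7.8  2.7 12.9] w 0.0164 q [-0.51  0.55 -0.01  1.04 -0.01 -0.52]
```

```bash

python3 -m crank '[-0.0005,0,-0.0025,0,0]' >/dev/null; python3 -c "
from h import *
tl()"
python3 -m crank '[-0.0005,0,-0.0025,0,0]' >/dev/null; python3 -c "
from h import *
st();tl()
im2=robot.read_camera('side'); crop(im2,280,220,130,120,6,'pics/s26.png')
im2=robot.read_camera('top'); crop(im2,340,140,110,110,6,'pics/t26.png')
im2=robot.read_camera('wrist'); cv2.imwrite('pics/w26.png',im2)
"

```

```text
t 25.93 tcp [ 0.5648 -0.2498  0.1656] down [-0.03   0.001] jaw 90.1 jawz 0.001 F [-7.9  3.1 19.5] w 0.0164 q [-0.51  0.55 -0.01  1.04 -0.01 -0.52]
t 26.02 tcp [ 0.5647 -0.2498  0.1656] F [-8.4  2.2 18.3] M [ 0.67  0.99 -0.09] w 0.0166
[[ 1.    -0.027 -0.002]
 [ 0.002  0.     1.   ]
 [-0.027 -1.     0.   ]]
t 26.02 tcp [ 0.5647 -0.2498  0.1656] down [-0.027  0.   ] jaw 90.1 jawz 0.0 F [-8.4  2.2 18.3] w 0.0166 q [-0.51  0.55 -0.01  1.03 -0.01 -0.52]
```

View pics/s26.png

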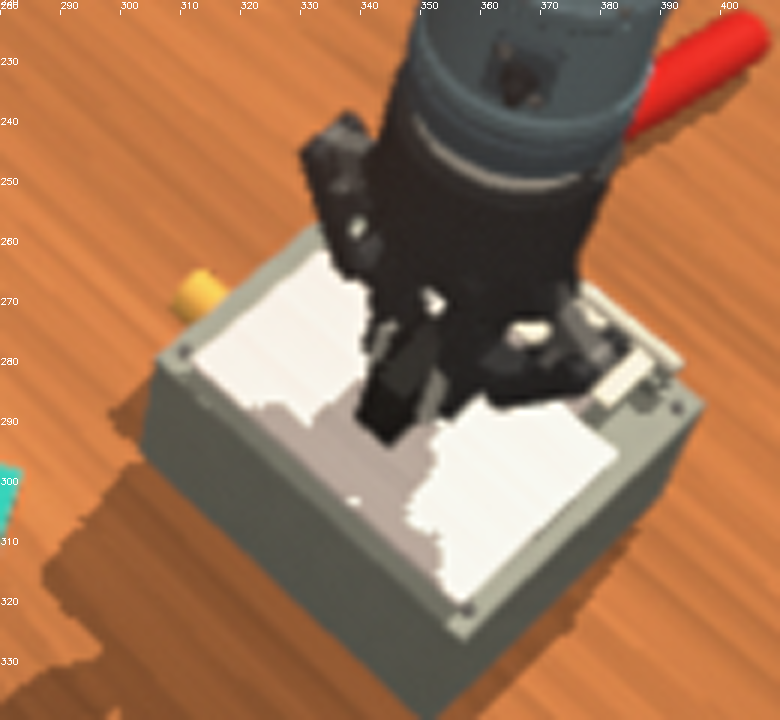

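View pics/t26.png

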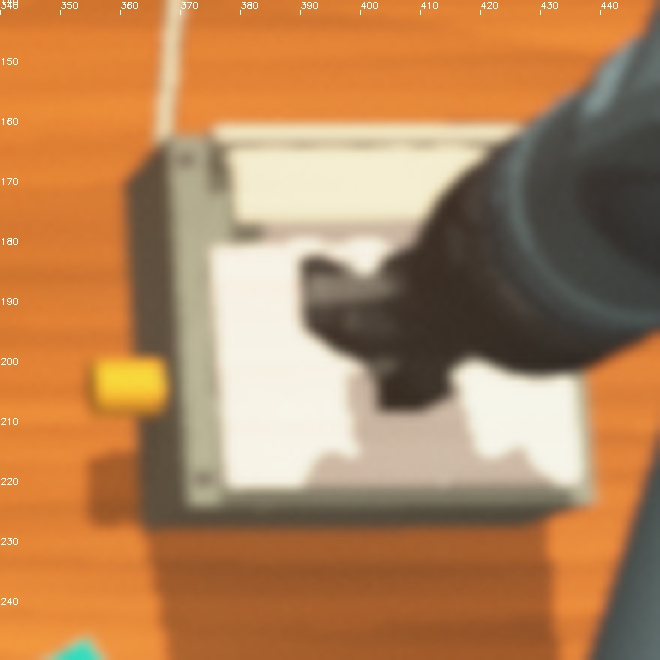

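View pics/w26.png

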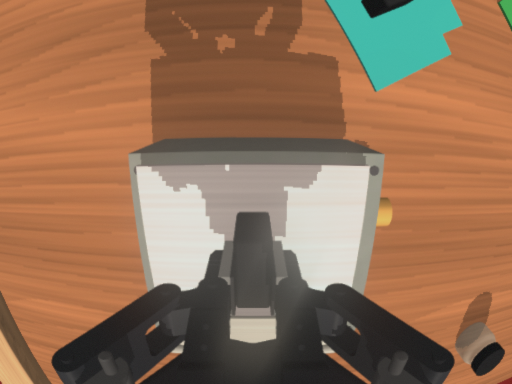

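```bash
cat > wz.py <<'E'
from h import *
from scipy.optimize import brentq
def width(uv,z,s):
    p=wrist_p2w(uv,z,s); return np.linalg.norm(p[0]-p[1])
def zfor(uv,w,s): return brentq(lambda z: width(uv,z,s)-w,.03,.12)
E
python3 -c "
from fit6 import *
from wz import *
pose6({'top':{'sl':(340+209/6,140+243/6),'tl':(340+227/6,140+488/6),'tr':(340+583/6,140+487/6)},
'side':{'tl':(280+190/6,220+360/6),'tr':(280+460/6,220+603/6),'sr':(280+617/6,220+452/6)}},.079)
s=robot.observe(); im=cv2.imread('pics/w26.png'); crop(im,120,140,140,60,5,'pics/w26a.png'); crop(im,260,140,140,60,5,'pics/w26b.png')
print(zfor([[131,154],[382,154]],.150,s),zfor([[137,165],[369,165]],.130,s))
print(wrist_p2w([[131,154],[382,154]],.076,s),wrist_p2w([[137,165],[369,165]],.080,s))
"

```

```text
box xyz mm [-4.3 -1.6 79.8] yaw,pitch,roll deg [ 0.06  0.73 -0.2 ] rms 0.27
[ 0.3  0.6 -0.3 -0.  -0.3 -0.2 -0.  -0.3  0.   0.2  0.5 -0.1  0.3 -0.1
  0.1]
0.07269467322977181 0.08291539637281184
[[ 0.50786229 -0.32071939  0.076     ]
 [ 0.50725899 -0.17371159  0.076     ]] [[ 0.51373893 -0.31573908  0.08      ]
 [ 0.51336539 -0.183303    0.08      ]]
```

View pics/w26a.png

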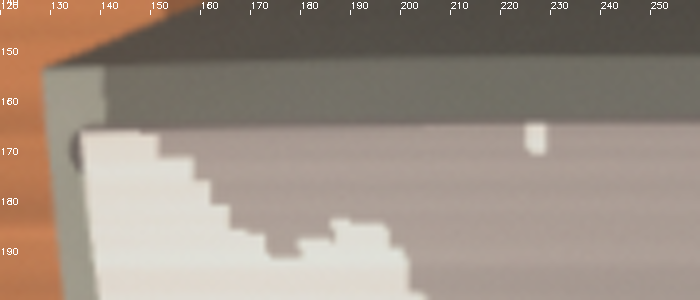

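View pics/w26b.png

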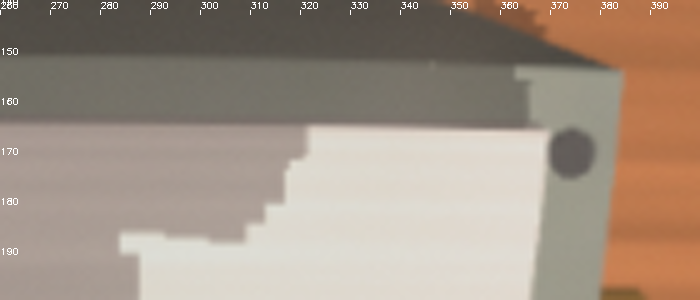

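```bash
python3 -c "
from wz import *
s=robot.observe()
print(zfor([[128.5,153.5],[383,154]],.150,s),zfor([[136,166],[369.5,166]],.130,s))
print(wrist_p2w([[128.5,153.5],[383,154]],.076,s),wrist_p2w([[136,166],[369.5,166]],.082,s))
"

```

```text
0.07522043352954397 0.08414797736131083
[[ 0.5075078 -0.3223273  0.076    ]
 [ 0.5072303 -0.1730439  0.076    ]] [[ 0.51391225 -0.31558502  0.082     ]
 [ 0.51354937 -0.18377596  0.082     ]]
```

```bash

python3 -m crank '[-0.0005,0.001,-0.003,0,0,-0.0005,0.001,-0.003,0,0,-0.0005,0.001,-0.003,0,0]' >/dev/null; python3 -c "
from h import *
st();tl()"
python3 -m crank '[-0.0005,0,-0.003,0,0,-0.0005,0,-0.003,0,0,-0.0005,0,-0.003,0,0]' >/dev/null; python3 -c "
from h import *
st();tl()"

```

```text
t 26.42 tcp [ 0.5641 -0.2492  0.1652] F [-9.3 -0.7 18.8] M [ 0.5   1.26 -0.03] w 0.0167
[[ 1.    -0.021 -0.   ]
 [ 0.    -0.007  1.   ]
 [-0.021 -1.    -0.007]]
t 26.42 tcp [ 0.5641 -0.2492  0.1652] down [-0.021 -0.007] jaw 90.0 jawz -0.007 F [-9.3 -0.7 18.8] w 0.0167 q [-0.51  0.54 -0.03  1.02 -0.02 -0.51]
t 26.67 tcp [ 0.5635 -0.2492  0.1647] F [-9.3  1.3 19.5] M [1.01 1.17 0.03] w 0.0164
[[ 1.    -0.014 -0.   ]
 [ 0.    -0.008  1.   ]
 [-0.014 -1.    -0.008]]
t 26.67 tcp [ 0.5635 -0.2492  0.1647] down [-0.014 -0.008] jaw 90.0 jawz -0.008 F [-9.3  1.3 19.5] w 0.0164 q [-0.51  0.54 -0.04  1.01 -0.01 -0.51]
```

```bash

python3 -m crank '[-0.0005,-0.001,-0.003,0,0,-0.0005,-0.001,-0.003,0,0,-0.0005,-0.001,-0.003,0,0]' >/dev/null; python3 -c "
from h import *
tl()"
python3 -m crank '[-0.0005,0,-0.003,0,0,-0.0005,0,-0.003,0,0,-0.0005,0,-0.003,0,0]' >/dev/null; python3 -c "
from h import *
st();tl()"

```

```text
t 26.92 tcp [ 0.5628 -0.2497  0.1641] down [-0.006 -0.003] jaw 90.1 jawz -0.003 F [-9.1  4.8 20.3] w 0.0172 q [-0.52  0.53 -0.04  1.   -0.01 -0.52]
t 27.17 tcp [ 0.5622 -0.2496  0.1638] F [-9.5  3.2 20. ] M [0.93 1.24 0.01] w 0.0165
[[ 1.     0.001 -0.002]
 [ 0.002 -0.004  1.   ]
 [ 0.001 -1.    -0.004]]
t 27.17 tcp [ 0.5622 -0.2496  0.1638] down [ 0.001 -0.004] jaw 90.1 jawz -0.004 F [-9.5  3.2 20. ] w 0.0165 q [-0.52  0.53 -0.06  0.99 -0.   -0.52]
```

```bash

python3 -m crank '[-0.0005,-0.0006,-0.003,0,0,-0.0005,-0.0006,-0.003,0,0,-0.0005,-0.0006,-0.003,0,0]' >/dev/null; python3 -c "
from h import *
tl()"
python3 -m crank '[-0.0005,0,-0.003,0,0,-0.0005,0,-0.003,0,0,-0.0005,0,-0.003,0,0]' >/dev/null; python3 -c "
from h import *
st();tl()
cv2.imwrite('pics/w27.png',robot.read_camera('wrist'))
im=cv2.imread('pics/w27.png'); crop(im,110,130,150,70,5,'pics/w27a.png'); crop(im,260,130,150,70,5,'pics/w27b.png')
im2=robot.read_camera('side'); crop(im2,280,220,130,120,6,'pics/s27.png')
im2=robot.read_camera('top'); crop(im2,340,140,110,110,6,'pics/t27.png')"

```

```text
t 27.42 tcp [ 0.5616 -0.2498  0.1634] down [ 0.009 -0.002] jaw 90.1 jawz -0.002 F [-9.7  5.3 22.1] w 0.0167 q [-0.52  0.52 -0.06  0.98  0.   -0.53]
t 27.67 tcp [ 0.5612 -0.2497  0.1634] F [-8.   2.8 21.1] M [1.04 1.67 0.02] w 0.0165
[[ 1.     0.016 -0.003]
 [ 0.003 -0.004  1.   ]
 [ 0.016 -1.    -0.004]]
t 27.67 tcp [ 0.5612 -0.2497  0.1634] down [ 0.016 -0.004] jaw 90.1 jawz -0.004 F [-8.   2.8 21.1] w 0.0165 q [-0.52  0.52 -0.07  0.96  0.   -0.53]
```

View pics/w27a.png

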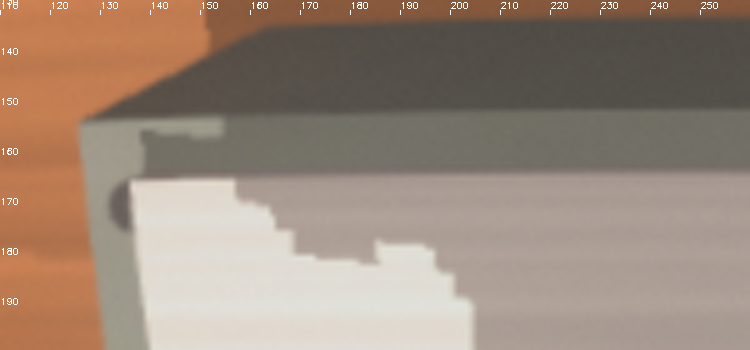

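View pics/w27b.png

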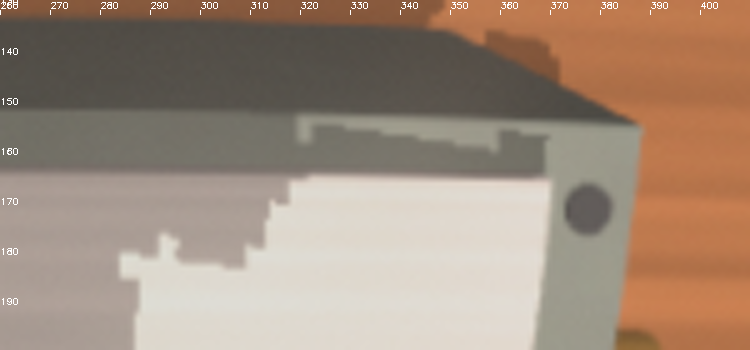

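View pics/s27.png

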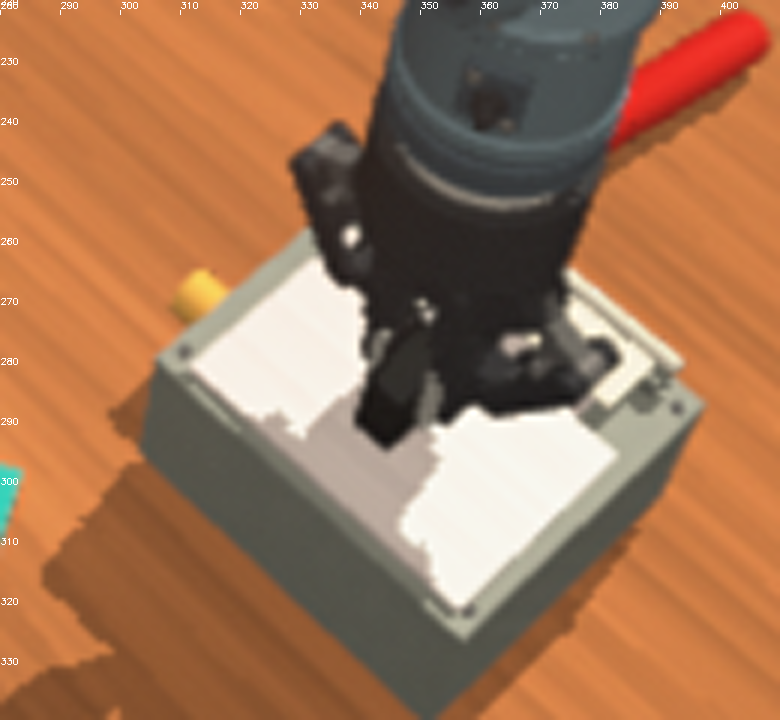

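View pics/t27.png

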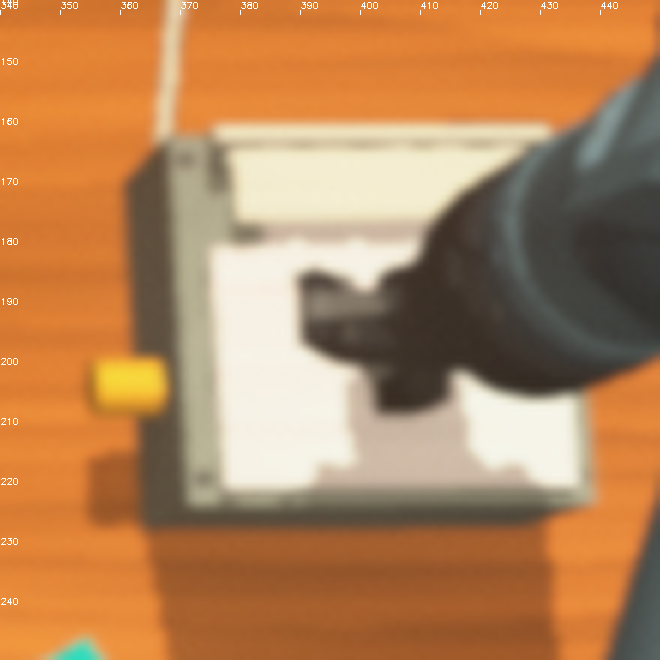

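```bash
python3 -c "
from fit6 import *
from wz import *
s=robot.observe()
print(zfor([[125.6,154.3],[388.6,155]],.150,s),zfor([[136,165.8],[370.2,165.8]],.130,s))
print(wrist_p2w([[125.6,154.3],[388.6,155]],.076,s),wrist_p2w([[136,165.8],[370.2,165.8]],.080,s))
pose6({'top':{'sl':(340+210/6,140+244/6),'tl':(340+223/6,140+488/6),'tr':(340+580/6,140+486/6)},
'side':{'tl':(280+189/6,220+363/6),'tr':(280+459/6,220+607/6),'sr':(280+617/6,220+453/6)}},.077)
"

```

```text
0.07671168471823842 0.08031431085495053
[[ 0.50765911 -0.32253208  0.076     ]
 [ 0.5072333  -0.17184825  0.076     ]] [[ 0.5136219  -0.31490956  0.08      ]
 [ 0.51306808 -0.18464257  0.08      ]]
box xyz mm [-4.  -1.7 77.8] yaw,pitch,roll deg [-0.01  0.   -0.31] rms 0.2
[-0.1  0.4  0.  -0.  -0.3  0.1  0.1 -0.2  0.   0.   0.4  0.   0.  -0.1
  0.1]
```

```bash

python3 -m crank '[0,-0.0012,-0.0025,0,0,0,-0.0012,-0.0025,0,0,0,-0.0012,-0.0025,0,0]' >/dev/null; python3 -c "
from h import *
st();tl()"
python3 -m crank '[0,0,-0.0025,0,0,0,0,-0.0025,0,0]' >/dev/null; python3 -c "
from h import *
st();tl()"

```

```text
t 28.07 tcp [ 0.561  -0.25    0.1634] F [-8.1  6.4 20.5] M [ 1.17  1.82 -0.11] w 0.0166
[[ 1.     0.02  -0.004]
 [ 0.004  0.002  1.   ]
 [ 0.02  -1.     0.002]]
t 28.07 tcp [ 0.561  -0.25    0.1634] down [0.02  0.002] jaw 90.2 jawz 0.002 F [-8.1  6.4 20.5] w 0.0166 q [-0.53  0.52 -0.08  0.96  0.01 -0.53]
t 28.23 tcp [ 0.5609 -0.2499  0.1634] F [-8.3  1.6 19.1] M [ 0.72  1.9  -0.08] w 0.0169
[[ 1.     0.022 -0.004]
 [ 0.004 -0.     1.   ]
 [ 0.022 -1.    -0.   ]]
t 28.23 tcp [ 0.5609 -0.2499  0.1634] down [ 0.022 -0.   ] jaw 90.2 jawz -0.0 F [-8.3  1.6 19.1] w 0.0169 q [-0.53  0.51 -0.08  0.96  0.01 -0.53]
```

```bash

python3 -m crank '[0.0006,-0.0006,-0.002,0,0,0.0006,-0.0006,-0.002,0,0,0.0006,-0.0006,-0.002,0,0]' >/dev/null; python3 -c "
from h import *
st();tl()"
python3 -m crank '[0.0003,-0.0003,-0.002,0,0,0.0003,-0.0003,-0.002,0,0]' >/dev/null; python3 -c "
from h import *
st();tl()"

```

```text
t 28.48 tcp [ 0.5609 -0.25    0.1634] F [-8.6  3.9 18.3] M [ 0.74  2.01 -0.09] w 0.0167
[[ 1.     0.021 -0.004]
 [ 0.004  0.001  1.   ]
 [ 0.021 -1.     0.001]]
t 28.48 tcp [ 0.5609 -0.25    0.1634] down [0.021 0.001] jaw 90.2 jawz 0.001 F [-8.6  3.9 18.3] w 0.0167 q [-0.53  0.51 -0.08  0.96  0.01 -0.53]
t 28.65 tcp [ 0.5609 -0.2499  0.1634] F [-7.5  4.4 17.5] M [ 0.71  1.8  -0.05] w 0.0165
[[ 1.     0.021 -0.004]
 [ 0.004  0.001  1.   ]
 [ 0.021 -1.     0.   ]]
t 28.65 tcp [ 0.5609 -0.2499  0.1634] down [0.021 0.001] jaw 90.2 jawz 0.0 F [-7.5  4.4 17.5] w 0.0165 q [-0.53  0.51 -0.08  0.96  0.01 -0.53]
```

```bash

python3 -c "
from h import *
cv2.imwrite('pics/w28.png',robot.read_camera('wrist'))
im=cv2.imread('pics/w28.png'); crop(im,110,130,290,90,2,'pics/w28a.png'); crop(im,110,130,150,70,5,'pics/w28b.png');crop(im,260,130,150,70,5,'pics/w28c.png')
im2=robot.read_camera('side'); crop(im2,280,220,130,120,6,'pics/s28.png'); tl()"

```

```text
t 28.75 tcp [ 0.5609 -0.2499  0.1634] down [0.021 0.001] jaw 90.2 jawz 0.0 F [-7.6  3.3 17. ] w 0.0168 q [-0.53  0.51 -0.08  0.96  0.01 -0.53]
```

View pics/s28.png

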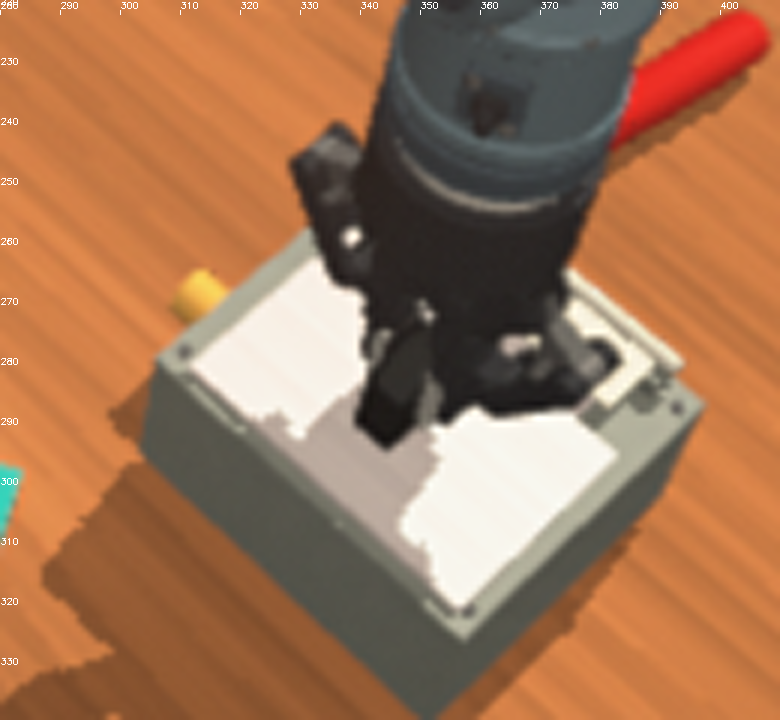

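View pics/w28b.png

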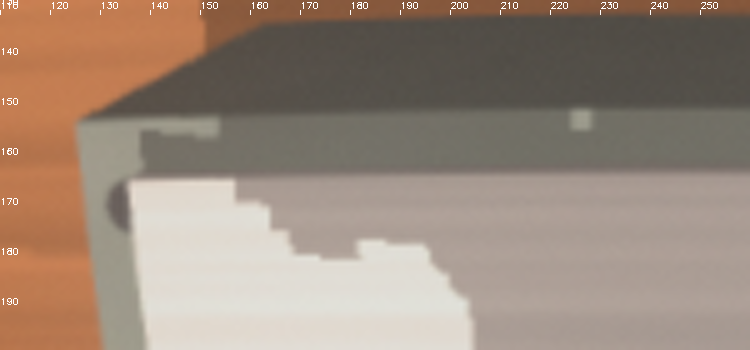

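View pics/w28c.png

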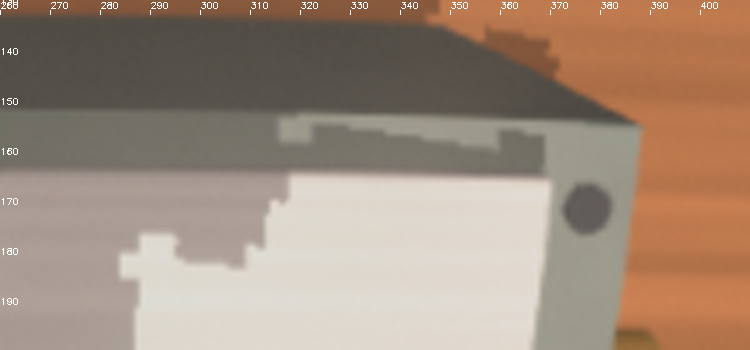

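```bash
python3 -c "
from h import *
from wz import *
p=p2w('top',[130+131/5,165+(265-35)/5],0); c=np.array([.602,.319,.061]); print(p, (p-c)[0]/.061)
s=robot.observe()
for n,u in (('tailR',[366,165.5]),('tailL',[150,165.8])): print(n,wrist_p2w([u],.080,s))
print('shR',wrist_p2w([[350,157.5],[365,156]],.076,s),'shL',wrist_p2w([[145,155.7],[150,156.5]],.076,s))
print('deckedge',wrist_p2w([[350,153.5],[145,153.5]],.076,s))
print(zfor([[125,154],[388.2,155]],.150,s),zfor([[135.8,166],[370.2,166]],.130,s))
"

```

```text
[[0.55041771 0.31069905 0.        ]] [-0.84561127 -0.13608107 -1.        ]
tailR [[ 0.51302081 -0.18720385  0.08      ]]
tailL [[ 0.51384566 -0.30621447  0.08      ]]
shR [[ 0.50968142 -0.19579115  0.076     ]
 [ 0.50850044 -0.18677538  0.076     ]] shL [[ 0.50893999 -0.31018572  0.076     ]
 [ 0.50948162 -0.307197    0.076     ]]
deckedge [[ 0.50740563 -0.19599685  0.076     ]
 [ 0.50767999 -0.3100716   0.076     ]]
0.07655167129125821 0.08023055530617021
```

```bash
python3 -c "
from h import *
im=robot.read_camera('top'); cv2.imwrite('pics/final.png',im); st(); robot.sign_off()"

```

```text
t 28.8 tcp [ 0.5609 -0.2499  0.1634] F [-8.3  3.7 17.6] M [ 0.67  1.86 -0.07] w 0.0165
[[ 1.     0.021 -0.004]
 [ 0.004  0.001  1.   ]
 [ 0.021 -1.     0.   ]]
the job is handed in; nothing more can be done
```

View pics/final.png

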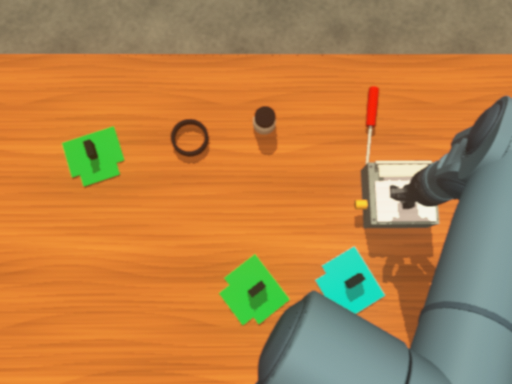

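Both cells went into their bores one at a time, knob end up. The aluminium cover's tongue is under the lap strip and up against the rail. I handed the job in at 28.8 s, still gripping the bar and pressing the cover down with about 17.5 N.

**Last checks**
- **Lap strip:** its edge is at the same image row as at the start, so it shows no lift.
- **Cover position:** the fit puts the cover origin at box x ≈ -4 mm. That is at the rail stop and right at the "at most -4" limit.
- **Flatness:** fitted pitch is about 0°, and the wrist view puts the tail down on the deck. The tool height did not change between about 17 and 20 N, so the contact is rigid.
- **Bystanders:** the screwdriver, jar and tape look where they were in the final top view.

**Not perfect, or in disagreement**
- The cover sits about 2 mm to -y of centre. I left it there rather than nudge it under load.
- The shadow at the tail edge and the tool height would allow up to about 1 mm more gap than the other measurements. I judge it flat from the rigid contact and the balanced moments.
- The second cell touched the rim of its bore once, at about 30 N at the wrist. I backed off, re-aligned, and it then went in freely.

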